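Turn a stone box lid face down onto the sanding board

ROBOT

A 7-joint arm with a two-finger parallel gripper is mounted at the origin on a cart in front of the work surface, level with it; the furniture and walls round the work are solid. World frame = base frame: x ahead of the robot, y to its left, z up, the work surface at z = 0. Lengths are in m, angles in rad, forces in N, time in s.
With the tool pointing down it reaches from about 0.425 to 0.925 m from the base axis. Payload 6.8 kg.
Tool frame: the origin (TCP) lies at the centre of the arm's flange, where the gripper is bolted on; the fingertips stand 173 mm ahead of it and the grasp point (between the pads) lies 155 mm ahead of it (r.hold_point_z is the distance from the TCP to the grasp point, in m); z points along the fingers, x is the direction in which the jaws open and shut, and the axes are right-handed (so a half turn about z gives the same grasp; the last joint's range is limited). The gripper opens to 85 mm and grips with 20 to 120 N. Pads are 22 mm wide; open, the fingers measure 114 mm over their backs; the gripper's body (76 mm by 85 mm) begins 54 mm behind the grasp point. The pads swing forward as they close: fully open they stand 13 mm farther back than shut.
Start: joints at [1.094, 0.477, 0.022, 1.555, -0.011, 1.109, -0.083], TCP at [0.243, -0.63, 0.405] pointing down, gripper open.
Joint ranges: [-2.96, 2.96], [-0.34, 2.1], [-1.41, 1.46], [0.24, 2.44], [-1.37, 4.51], [0.17, 1.92], [-2.96, 2.96]. Speed limits (rad/s): [2.39, 2.39, 3.14, 3.14, 3.14, 3.14, 3.14].

INTERFACE

Orientations are given as a rotation vector (axis times angle).
In Python, from bench import r gives the robot as it stands.
- The arm moves only by the tool apply_moves, never from a script. Its arguments are lists of equal length, an entry for each row: "dp": the shift along the tool's x, y, z scaled (see below), a list of three; "twist": the turn, a rotation vector about the tool's x, y, z scaled (see below), a list of three; "jaw": the closure in counts, from 0 (fully open) to 255 (shut). In form: {"dp": [[x, y, z], ...], "twist": [[rx, ry, rz], ...], "jaw": [jaw, ...]}. A call has 1 to 20 rows; each row shifts and turns the pose as measured when the row begins, along the tool's axes as they then stand; what a row does not reach is not made up. The controller multiplies each number of a shift by 12 cm and each number of a turn by 120 degrees. A row lasts 1/10 s, in which the tool goes at most 50 mm and 8.59 degrees, less where a joint would pass 70% of its speed; a pose out of reach is approached as far as the arm can. A call with a number of a shift or a turn outside -1 to 1 is refused whole. A call with a gripper value outside its range is refused whole. The fingers move at their own pace and stop on an object; "grip_force" is the grip in N (left out, the last holds). Time passes only in rows, so rows that do not move let the fingers close. It gives the time, the measured TCP pose, the force and the opening at its end, in the units of the state.
- r.get_obs(): the state, without advancing time (a new reading comes with each control period).
- r.grab_frame(name): name is "side" or "top"; returns a dict with "color" (400x640x3 uint8, red, green, blue), "z_map" (400x640 float32, m along the optical axis (not along the pixel's ray), 0 where there is no reading), "intrinsics" (3x3 intrinsics, pixels), "dist_coeffs" ([k1, k2, p1, p2, k3] as OpenCV has them; the pictures are not rectified), "R" (3x3) and "t" (3): a world point X has camera coordinates R X + t. Camera axes: x right, y down, z forward; pixel columns grow to the right and rows downward; lengths in m; the calibration is good to about 2 mm. A picture is of the moment at which its call begins.
- r.hand_in(): hands the job in, once; it reports no verdict.
The state is a dict: "clock": time; "joints": joint angles; "qvel": joint speeds; "tau": joint torques, N m; "tcp_pos": TCP position; "orientation": TCP orientation; "contact_force": force on the tool from outside, world axes, zero at the start; "moment": the same for the moment, N m; "grip_width": finger opening in m.
Only numpy, scipy, OpenCV 4.12 (cv2) and the standard library are available. Lean on these libraries where they do the work, as an engineer would, in place of code of your own. Each camera call takes 0.05 s, during which the arm holds its last target.

TASK

Get the stone box lid ready for sanding without ever picking it up: with the fingertips push it along the table until it butts against the front edge of the sanding board, then keep pushing and work its near edge up so that it tips up against that edge and flips over onto the board. Finally push it on until it lies flat, face down and wholly on the board, short of the clamp bar; do not grip, lift or carry the lid, and leave the hone stick, the loupe and the small wooden blank where they are.

Things in the scene. Friction and masses are not known exactly. Their poses are not given: they have to be found in the camera images.
- sanding_board: Plywood sanding board fixed on the table, 160 mm (its x) by 220 mm (its y), 18 mm high, with a grey abrasive sheet on top. Origin at the centre of its underside. Its front edge is the upright bare face at x = -80 mm; x points level from there into the board: the pushing direction, roughly to the robot's right. Clamp bar 8 mm high, screw heads 8 mm more, from x = 58 to 76 mm.
- board_edge (a point): The middle of the top of the board's front edge: 18 mm above the table, at board x = -80 mm, y = 0.
- stone_lid: Loose pale stone lid, 88 (x) by 58 (y) by 16 mm thick, about 120 g, face up on the table. Origin at the centre of its underside; z points out of its face (dark line frame), so down once flipped. Upright rim: the upper 5 mm; below it a bevel, 8 mm in over 11 mm of height, all round, so a tip gets under the rim. x points at the board within 0.15 rad; gap 20 to 50 mm; within 20 mm of the board's middle line.
- lid_center (a point): The centre of the lid, half-way up its thickness.
- lid_lead (a point): Middle of the rim end that faces the board at the start (lid x = +44 mm, 13.5 mm above the lid's underside). It stays low while the lid is tipped, and after the flip it is the end nearest the front edge.
- lid_trail (a point): Middle of the opposite rim end, the one to push on (lid x = -44 mm, 13.5 mm above the underside). It rises while the lid is tipped, and after the flip it is the end deeper in the board.
- hone_stick: Bystander: white hone stick, 24 x 82 x 22 mm, loose, lying on one side of the board (at about board y = 92 mm), long way along the board's x. Origin at the centre of its underside.
- magnifier: Bystander: black loupe, 38 mm across and 30 mm high, loose, standing on the table on the board's +y side of the lid (about 105 mm from the board's middle line). Origin at the centre of its underside.
- lying_blank: Bystander: small wooden seal blank, 16 x 56 x 16 mm, loose, lying on the table on the board's -y side of the lid (about 100 mm from the board's middle line). Origin at the centre of its underside.
Things that resemble listed ones, but are neither listed nor needed, are in the scene too. Leave any green or yellow look-alike of the stone_lid alone.

How it is judged:
By the outcome, as a careful person would: the job done as asked, in the order asked, and still so for the second after the job is handed in, with the robot touching nothing.
It also fails if it takes over 64 s, if anything falls off the work surface, if the arm or the gripper's body presses on something with over 40 N, if the wrist force passes 120 N, or if a joint passes its speed limit or range.

## Working session

There is one attempt and no reset: what is moved stays moved. The work goes in short steps, Python scripts to look and compute and a tool call to move; the robot and the scene stay as the last step left them, time stands still between calls to the robot, and variables do not carry over. Pictures are saved under pics/ and viewed, and the job is handed in when it is done.

Besides the shell and the picture viewer there is one more tool, called after "Call:" as name(argument=value, ...) on one line, values as JSON. apply_moves: Moves the arm, as the interface text tells. Shifts and turns lie within -1 to 1; 1 stands for 12 cm of shift or 120 degrees of turn. Its arguments: {"type":"object","properties":{"dp":{"type":"array"},"twist":{"type":"array"},"jaw":{"type":"array"},"grip_force":{"type":"number"}},"required":["dp","twist","jaw"]}

```bash
ls; mkdir -p pics; python3 - <<'E'
from bench import r
import cv2,numpy as np
print(r.get_obs(), r.hold_point_z)
for n in("side","top"):
    f=r.grab_frame(n); cv2.imwrite(f"pics/{n}0.png",f["color"][:,:,::-1]); np.savez(f"{n}0.npz",**f)
    print(n,f["intrinsics"],f["dist_coeffs"],f["R"],f["t"])
E
```

```text
pics
{'clock': 0.0, 'joints': array([ 1.09387395,  0.47780091,  0.02232412,  1.55645637, -0.01148292,
        1.10926118, -0.08312882]), 'qvel': array([-0.00049126,  0.00015154, -0.00089478,  0.00066567,  0.00013981,
       -0.00124281, -0.00025083]), 'tau': array([ 2.42449278e-04, -5.96439672e+01,  1.60732951e+00, -2.81195730e+01,
        1.23223022e-02,  9.27268993e-03, -1.41804893e-06]), 'tcp_pos': array([ 0.24326505, -0.62934858,  0.4037225 ]), 'orientation': array([-2.59038866e+00,  1.77590898e+00,  2.44700208e-03]), 'contact_force': array([ 0.06224316, -0.99106593, -0.09002927]), 'moment': array([-0.00954873, -0.00049565,  0.06760151]), 'grip_width': 0.08544257957586138} 0.1547
side [[503.6141667    0.         323.71321186]
 [  0.         503.6141667  196.6546516 ]
 [  0.           0.           1.        ]] [-0.02543186  0.          0.          0.          0.        ] [[ 0.98065148 -0.19574585 -0.00249828]
 [-0.06615941 -0.31938183 -0.9453138 ]
 [ 0.18424335  0.92718866 -0.32615269]] [-0.54423155  0.05889919  0.83563963]
top [[387.69883396   0.         316.61686582]
 [  0.         387.69883396 195.947589  ]
 [  0.           0.           1.        ]] [-0.09718994  0.          0.          0.          0.        ] [[-0.0031844  -0.99998861 -0.00355582]
 [-0.99584736  0.00349469 -0.09097159]
 [ 0.09098298  0.00325136 -0.99584714]] [-0.04343929  0.54270423  0.86468612]
```

View pics/side0.png

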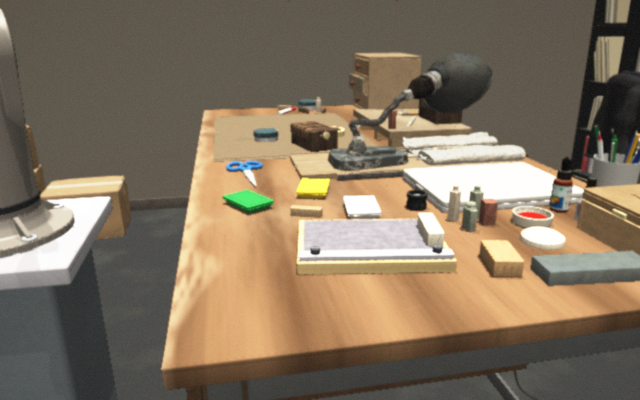

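View pics/top0.png

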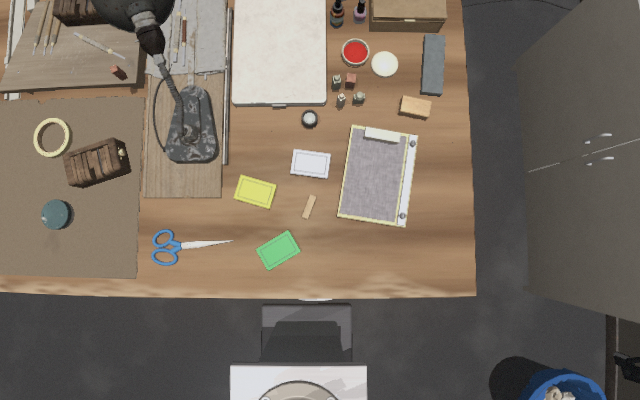

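The top view shows the lid at about (310,164), the board at (378,175), the loupe at (309,118), the blank at (309,207), the yellow look-alike at (256,191) and the hone stick at (385,135). Next I'll measure them.

```bash
cat > h.py <<'E'
import cv2,numpy as np
def cast(f,uv,z):
    uv=np.asarray(uv,float).reshape(-1,1,2)
    n=cv2.undistortPoints(uv,f["intrinsics"],f["dist_coeffs"]).reshape(-1,2)
    d=np.c_[n,np.ones(len(n))]@f["R"]; c=-f["R"].T@f["t"]
    return c+d*((z-c[2])/d[:,2])[:,None]
def proj(f,X):
    return cv2.projectPoints(np.asarray(X,float).reshape(-1,1,3),cv2.Rodrigues(f["R"])[0],f["t"],f["intrinsics"],f["dist_coeffs"])[0].reshape(-1,2)
def big(f,name,x0,y0,x1,y1,s):
    cv2.imwrite(f"pics/{name}.png",cv2.resize(np.ascontiguousarray(f["color"][y0:y1,x0:x1,::-1]),None,fx=s,fy=s,interpolation=cv2.INTER_CUBIC))
E
python3 - <<'E'
from h import *
f=dict(np.load("top0.npz"));s=dict(np.load("side0.npz"))
big(f,"top0z",230,100,430,240,4)
big(s,"side0z",280,170,460,280,4)
hsv=cv2.cvtColor(f["color"],cv2.COLOR_RGB2HSV)
print("hsv lid",hsv[164,310],hsv[151,300], "sheet",hsv[180,370],"bar",hsv[180,410],"wood",hsv[164,335],"yel",hsv[190,256])
m=((hsv[...,1]<50)&(hsv[...,2]>150)).astype(np.uint8)
m2=m.copy();m2[:,:285]=0;m2[:,335:]=0;m2[:145]=0;m2[185:]=0
cs,_=cv2.findContours(m2,0,1);c=max(cs,key=cv2.contourArea)
rr=cv2.minAreaRect(c);b=cv2.boxPoints(rr);print(rr);P=cast(f,b,.016);print(P)
for i in range(4):print(np.linalg.norm(P[i]-P[i-1]))
y=cv2.inRange(hsv,(22,120,120),(34,255,255));y[:, :225]=0;y[:,285:]=0;y[:165]=0;y[215:]=0
b=cv2.boxPoints(cv2.minAreaRect(np.argwhere(y)[:,::-1].astype(np.float32)));print("yel",cast(f,b,.016))
E
```

```text
hsv lid [114   6 226] [115   7 227] sheet [167  11 168] bar [ 15   5 216] wood [ 13  92 144] yel [ 30 113 222]
((310.27996826171875, 163.0399932861328), (38.18376541137695, 25.45584487915039), 8.130102157592773)
[[ 0.59743249  0.01763693  0.016     ]
 [ 0.65719694  0.00943844  0.016     ]
 [ 0.64393359 -0.07919678  0.016     ]
 [ 0.58439171 -0.07039719  0.016     ]]
0.08899477215276791
0.06032416908309143
0.08962208789773521
0.06018860162202509
yel [[0.5370604  0.1453035  0.016     ]
 [0.59467058 0.1297218  0.016     ]
 [0.57083207 0.04772046 0.016     ]
 [0.51366482 0.0636502  0.016     ]]
```

View pics/top0z.png

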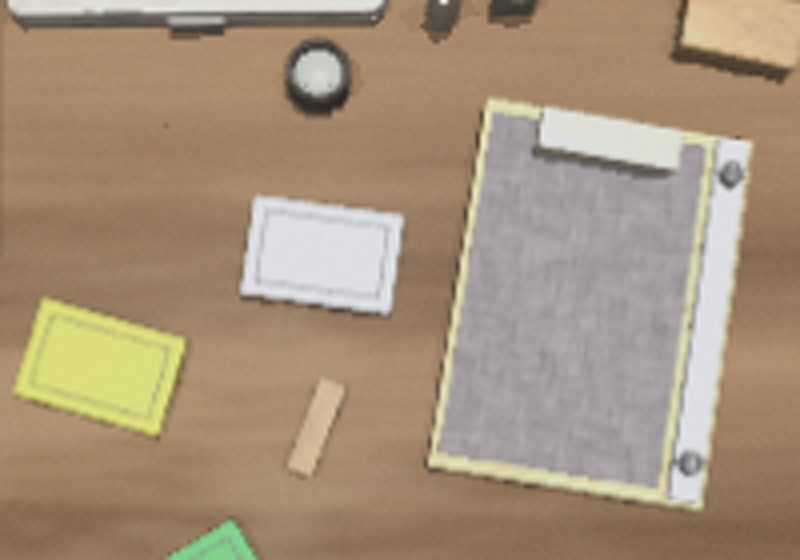

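View pics/side0z.png

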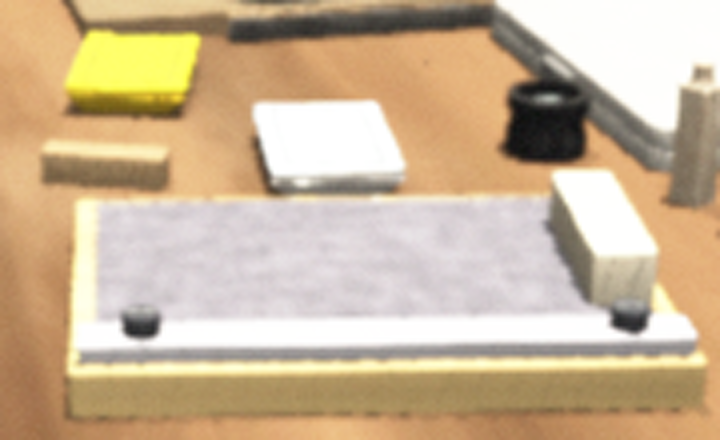

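```bash
python3 - <<'E'
from h import *
from scipy.spatial.transform import Rotation as R
f=dict(np.load("top0.npz"))
z=lambda a:np.array(a)/4+[230,100]
B=cast(f,z([[488,99],[430,466],[703,507],[751,140]]),.018);print("board",B.round(4))
for i in range(4):print(np.linalg.norm(B[i]-B[i-1]))
d=B[3]+B[2]-B[0]-B[1];bx=d/np.linalg.norm(d);dy=B[0]+B[3]-B[1]-B[2];by=dy/np.linalg.norm(dy);print(bx,by,bx@by)
print("edge mid",(B[0]+B[1])/2,"center",B.mean(0))
print("blank",cast(f,z([[325,378],[345,384],[310,476],[288,468]]),.016))
print("loupe",cast(f,z([[320,72]]),.03), "hone",cast(f,z([[542,107],[685,134],[678,170],[537,150]]),.035))
print("green",cast(f,z([[170,555],[235,521],[255,556]]),.016))
T=R.from_rotvec([-2.59038866e+00,  1.77590898e+00,  2.44700208e-03]);print(T.as_matrix().round(3))
E
```

```text
board [[ 0.7116 -0.1293  0.018 ]
 [ 0.4955 -0.0931  0.018 ]
 [ 0.4711 -0.2505  0.018 ]
 [ 0.687  -0.2848  0.018 ]]
0.157494517943492
0.21906422283138915
0.15928973887951905
0.2186300619721205
[-0.15443984 -0.98800219  0.        ] [ 0.98696974 -0.16090596  0.        ] 0.006547992384000334
edge mid [ 0.60354281 -0.1111977   0.018     ] center [ 0.5913118  -0.18944352  0.018     ]
blank [[ 0.54675903 -0.03280108  0.016     ]
 [ 0.54322803 -0.04437676  0.016     ]
 [ 0.49006561 -0.02404331  0.016     ]
 [ 0.49471254 -0.01136244  0.016     ]]
loupe [[ 0.72467971 -0.03042108  0.03      ]] hone [[ 0.70204944 -0.15894931  0.035     ]
 [ 0.68616649 -0.24177974  0.035     ]
 [ 0.66487127 -0.23707335  0.035     ]
 [ 0.67659069 -0.15558194  0.035     ]]
green [[0.44485993 0.05654444 0.016     ]
 [0.46430561 0.01915387 0.016     ]
 [0.44422609 0.00761585 0.016     ]]
[[ 0.361 -0.933 -0.001]
 [-0.933 -0.361  0.002]
 [-0.002  0.    -1.   ]]
```

Call:
apply_moves(dp=[[0,0,0],[0,0,0],[0,0,0],[0,0,0],[-0.375,-0.135,0],[-0.375,-0.135,0],[-0.375,-0.135,0],[-0.375,-0.135,0],[-0.375,-0.135,0],[-0.375,-0.135,0],[-0.375,-0.135,0],[-0.375,-0.135,0],[-0.375,-0.135,0],[-0.375,-0.135,0]], twist=[[0,0,0.0625],[0,0,0.0625],[0,0,0.0625],[0,0,0.0625],[0,0,0],[0,0,0],[0,0,0],[0,0,0],[0,0,0],[0,0,0],[0,0,0],[0,0,0],[0,0,0],[0,0,0]], jaw=[255,255,255,255,255,255,255,255,255,255,255,255,255,255])

```text
clock: 1.5
tcp_pos: [0.4849, -0.2057, 0.3978]
orientation: [1.995, -2.421, -0.016]
contact_force: [0.0, -0.3, -0.9]
grip_width: 0.0001
```

```bash
cat >> h.py <<'E'
from scipy.spatial.transform import Rotation as Ro
bx=np.array([-.153,-.9882,0]);bx/=np.linalg.norm(bx);by=np.array([-bx[1],bx[0],0]);ez=np.array([0,0,1.])
E0=np.array([.6035,-.1112,0])   # board front edge middle (on table)
TIP=.173
def Rt(al):
    al=np.radians(al);n=np.cos(al)*bx+np.sin(al)*ez;d=np.sin(al)*bx-np.cos(al)*ez
    return np.c_[n,np.cross(d,n),d]
def st(r,quiet=0):
    o=r.get_obs();M=Ro.from_rotvec(o["orientation"]).as_matrix();p=o["tcp_pos"];t=p+TIP*M[:,2]
    f=o["contact_force"]
    q=t-E0
    if not quiet:
        print("t",o["clock"],"tip bf(mm)",(1e3*np.array([q@bx,q@by,q[2]])).round(1),"alpha",np.degrees(np.arctan2(M[:,2]@bx,-M[2,2])).round(2),"F bf",np.array([f@bx,f@by,f[2]]).round(1),"q",o["joints"].round(2))
    return p,M
def goto(r,tipbf,al):
    """tool-frame total delta to get tip centre to board-frame (mm), from now"""
    p,M=st(r);t=np.array(tipbf)/1e3;T=Rt(al)
    P=E0+bx*t[0]+by*t[1]+ez*t[2]-TIP*T[:,2]
    print(" shift tool units",(M.T@(P-p)/.12).round(3)," twist units",(Ro.from_matrix(M.T@T).as_rotvec()/np.radians(120)).round(4))
E
python3 - <<'E'
from bench import r
from h import *
goto(r,[-160,4,80],0)
E
```

```text
t 1.5 tip bf(mm) [ 110.9 -104.5  224.8] alpha -0.2 F bf [ 0.3  0.1 -0.9] q [ 0.34  0.25 -0.07  1.91  0.02  1.   -1.5 ]
 shift tool units [-2.292 -0.813  1.205]  twist units [ 0.0051  0.0016 -0.0185]
```

Call:
apply_moves(dp=[[-0.29,-0.1,0.12],[-0.29,-0.1,0.12],[-0.29,-0.1,0.12],[-0.29,-0.1,0.12],[-0.29,-0.1,0.12],[-0.29,-0.1,0.12],[-0.29,-0.1,0.12],[-0.29,-0.1,0.12],[0,0,0]], twist=[[0,0,-0.009],[0,0,-0.009],[0,0,0],[0,0,0],[0,0,0],[0,0,0],[0,0,0],[0,0,0],[0,0,0]], jaw=[255,255,255,255,255,255,255,255,255])

```text
clock: 2.4
tcp_pos: [0.6279, 0.0745, 0.2766]
orientation: [2.056, -2.372, -0.02]
contact_force: [-0.7, 0.5, -0.4]
grip_width: 0.0
```

```bash
python3 - <<'E'
from bench import r
from h import *
goto(r,[-150,4,60],25)
s=r.grab_frame("side");big(s,"side1z",240,60,460,225,3.6)
E
```

```text
t 2.4 tip bf(mm) [-188.3   -6.3  103.7] alpha -0.36 F bf [-0.4 -0.8 -0.4] q [-0.09  0.55 -0.16  1.76  0.1   0.85 -2.01]
 shift tool units [-0.295 -0.078  0.5  ]  twist units [0.0042 0.2114 0.0063]
```

View pics/side1z.png

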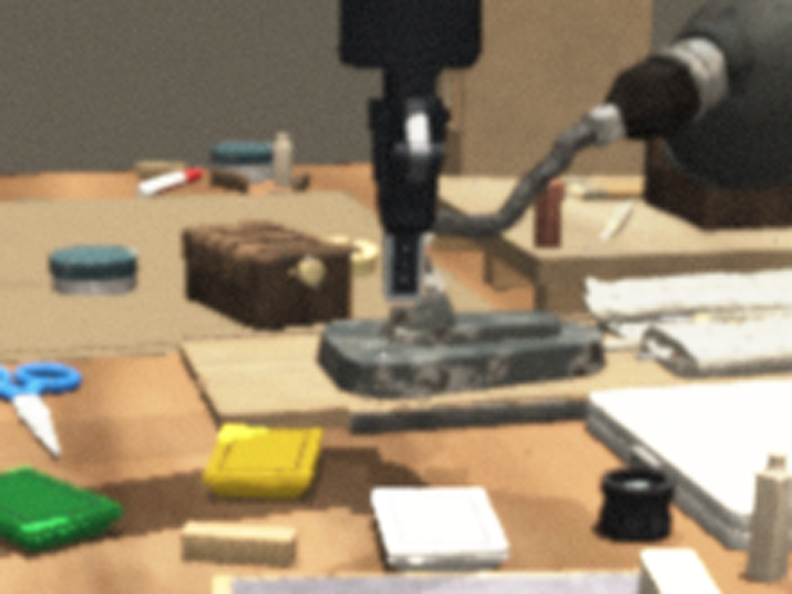

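Call:
apply_moves(dp=[[-0.2,-0.05,0],[-0.1,-0.04,0.1],[0,0,0.1],[0,0,0.1],[0,0,0]], twist=[[0,0.053,0],[0,0.053,0],[0,0.053,0],[0,0.053,0],[0,0,0]], jaw=[255,255,255,255,255])

```text
clock: 2.95
tcp_pos: [0.6423, 0.0897, 0.241]
orientation: [1.794, -2.093, 0.41]
contact_force: [0.1, -0.1, -0.2]
grip_width: 0.0002
```

```bash
python3 - <<'E'
from bench import r
from h import *
goto(r,[-150,4,30],25)
s=r.grab_frame("side");big(s,"side2z",260,80,460,230,4)
s=r.grab_frame("top");big(s,"top2z",200,80,400,230,4)
E
```

```text
t 2.95 tip bf(mm) [-127.6    6.    86.1] alpha 26.37 F bf [ 0.1  0.1 -0.2] q [-0.37  0.67  0.06  1.69  0.43  1.05 -2.31]
 shift tool units [-0.34   0.026  0.336]  twist units [ 0.0046 -0.0114  0.0009]
```

View pics/side2z.png

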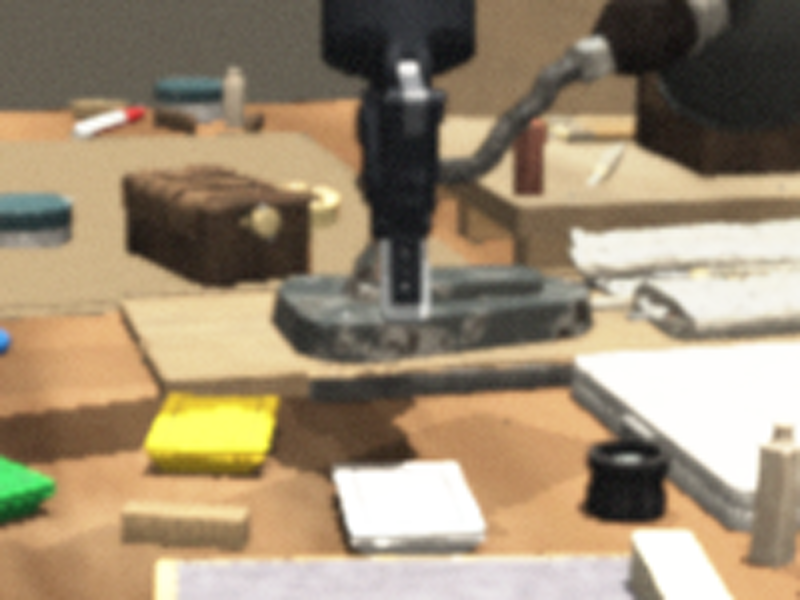

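View pics/top2z.png

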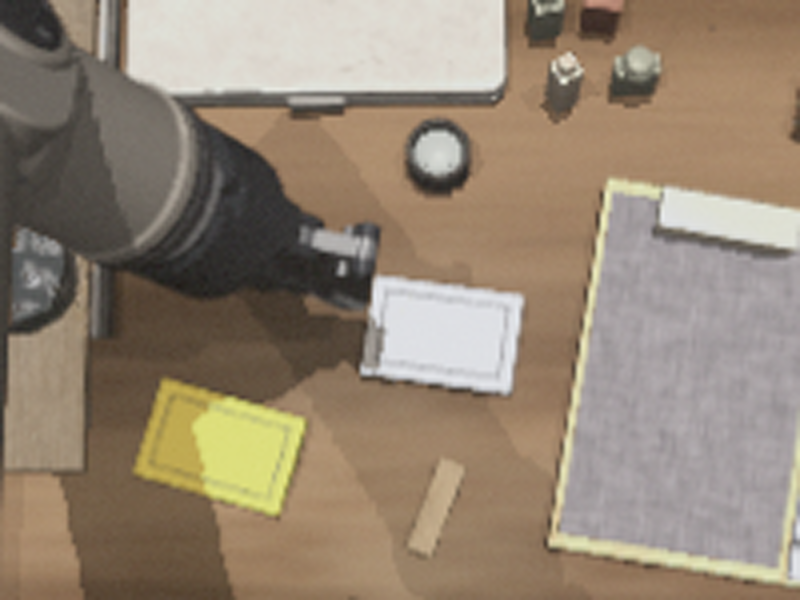

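Call:
apply_moves(dp=[[-0.17,0.01,0.1],[-0.17,0.01,0.1],[0,0,0.1],[0,0,0]], twist=[[0,-0.006,0],[0,-0.006,0],[0,0,0],[0,0,0]], jaw=[255,255,255,255])

```text
clock: 3.45
tcp_pos: [0.6449, 0.1091, 0.1919]
orientation: [1.809, -2.13, 0.381]
contact_force: [0.2, -0.9, -0.5]
grip_width: -0.0002
```

```bash
python3 - <<'E'
from bench import r
from h import *
goto(r,[-145,4,10],25)
p,M=st(r,1)
s=r.grab_frame("side");big(s,"side3z",300,120,420,220,6)
print(proj(s,[p+TIP*M[:,2]])); print((proj(s,[p+TIP*M[:,2]])-[300,120])*6)
s=r.grab_frame("top");big(s,"top3z",270,120,350,180,9);print((proj(s,[p+TIP*M[:,2]])-[270,120])*9)
E
```

```text
t 3.45 tip bf(mm) [-153.6    6.    33.9] alpha 24.05 F bf [ 0.9  0.3 -0.5] q [-0.37  0.74  0.04  1.69  0.41  0.97 -2.35]
 shift tool units [-0.04   0.026  0.211]  twist units [ 0.0035  0.0079 -0.0035]
[[359.02868756 182.41076509]]
[[354.17212536 374.46459055]]
[[ 85.64475098 328.78766533]]
```

View pics/side3z.png

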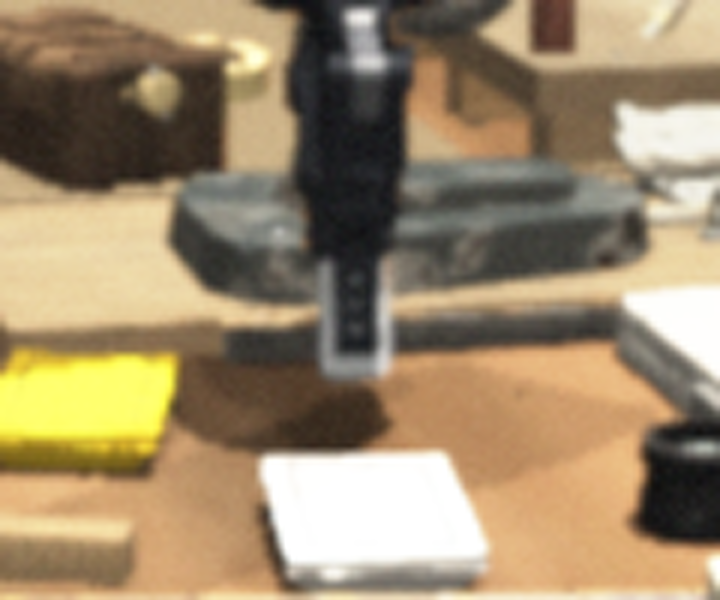

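View pics/top3z.png

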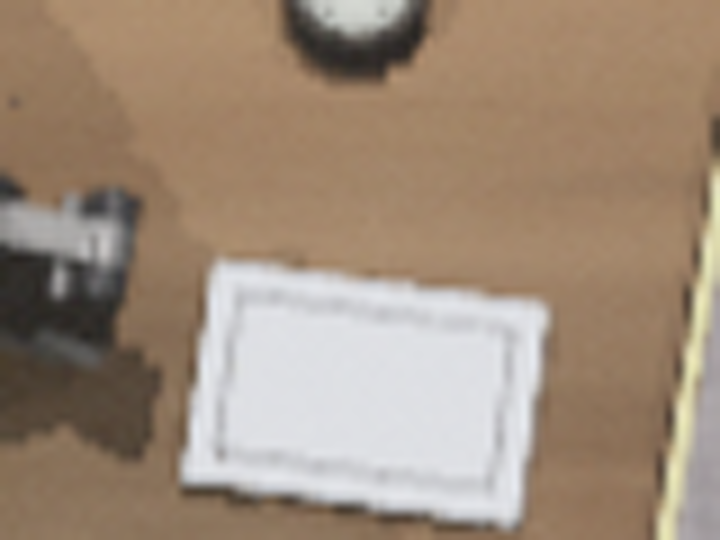

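```bash
python3 - <<'E'
from bench import r
from h import *
p,M=st(r,1)
s=r.grab_frame("side");K=s["intrinsics"]
v,u=np.mgrid[160:186:3,354:364:3]
n=cv2.undistortPoints(np.c_[u.ravel(),v.ravel()].astype(float).reshape(-1,1,2),K,s["dist_coeffs"]).reshape(-1,2)
z=s["z_map"][v.ravel(),u.ravel()]
X=(np.c_[n,np.ones(len(n))]*z[:,None]-s["t"])@s["R"]
L=(X-p)@M*1e3
print(np.c_[v.ravel(),u.ravel(),L.round(1)])
E
```

```text
[[ 1.600e+02  3.540e+02  1.350e+01  1.090e+01  1.328e+02]
 [ 1.600e+02  3.570e+02  1.320e+01  5.100e+00  1.329e+02]
 [ 1.600e+02  3.600e+02  1.600e+01 -4.000e-01  1.334e+02]
 [ 1.600e+02  3.630e+02  1.000e+01 -6.800e+00  1.325e+02]
 [ 1.630e+02  3.540e+02  5.700e+00  1.030e+01  1.375e+02]
 [ 1.630e+02  3.570e+02  1.460e+01  5.400e+00  1.389e+02]
 [ 1.630e+02  3.600e+02  1.490e+01 -4.000e-01  1.390e+02]
 [ 1.630e+02  3.630e+02  6.700e+00 -7.100e+00  1.378e+02]
 [ 1.660e+02  3.540e+02  7.100e+00  1.060e+01  1.436e+02]
 [ 1.660e+02  3.570e+02  1.410e+01  5.400e+00  1.446e+02]
 [ 1.660e+02  3.600e+02  1.360e+01 -4.000e-01  1.446e+02]
 [ 1.660e+02  3.630e+02  6.400e+00 -7.000e+00  1.436e+02]
 [ 1.690e+02  3.540e+02  4.100e+00  1.040e+01  1.490e+02]
 [ 1.690e+02  3.570e+02  1.360e+01  5.500e+00  1.504e+02]
 [ 1.690e+02  3.600e+02  1.360e+01 -3.000e-01  1.504e+02]
 [ 1.690e+02  3.630e+02  8.800e+00 -6.600e+00  1.498e+02]
 [ 1.720e+02  3.540e+02  2.700e+00  1.040e+01  1.547e+02]
 [ 1.720e+02  3.570e+02  1.490e+01  5.800e+00  1.564e+02]
 [ 1.720e+02  3.600e+02  1.210e+01 -3.000e-01  1.560e+02
[... 288 characters left out ...]
02]
 [ 1.780e+02  3.540e+02  8.700e+00  1.120e+01  1.671e+02]
 [ 1.780e+02  3.570e+02  6.700e+00  5.200e+00  1.669e+02]
 [ 1.780e+02  3.600e+02  5.700e+00 -7.000e-01  1.669e+02]
 [ 1.780e+02  3.630e+02  5.500e+00 -6.600e+00  1.669e+02]
 [ 1.810e+02  3.540e+02 -2.000e-01  1.050e+01  1.719e+02]
 [ 1.810e+02  3.570e+02  3.500e+00  5.000e+00  1.724e+02]
 [ 1.810e+02  3.600e+02  9.500e+00 -2.000e-01  1.732e+02]
 [ 1.810e+02  3.630e+02  3.700e+00 -6.600e+00  1.725e+02]
 [ 1.840e+02  3.540e+02 -9.640e+01  1.600e+00  1.671e+02]
 [ 1.840e+02  3.570e+02 -9.590e+01 -4.800e+00  1.672e+02]
 [ 1.840e+02  3.600e+02 -9.990e+01 -1.160e+01  1.668e+02]
 [ 1.840e+02  3.630e+02 -1.000e+02 -1.810e+01  1.669e+02]]
```

Call:
apply_moves(dp=[[0,0,-0.15],[0.1,0,-0.1],[0.1,0,-0.05],[0,0,0],[0,0,0],[0,0,0],[0,0,0],[0,0,0]], twist=[[0,0.044,0],[0,0.044,0],[0,0.044,0],[0,0,0],[0,0,0],[0,0,0],[0,0,0],[0,0,0]], jaw=[0,0,0,0,0,0,0,0])

```text
clock: 4.4
tcp_pos: [0.6462, 0.1044, 0.2425]
orientation: [1.644, -1.946, 0.6]
contact_force: [0.3, -0.0, 0.5]
grip_width: 0.0856
```

```bash
cat >> h.py <<'E'
TV=np.array([-.0427,0,.160])
def st(r,quiet=0):
    o=r.get_obs();M=Ro.from_rotvec(o["orientation"]).as_matrix();p=o["tcp_pos"];t=p+M@TV
    f=o["contact_force"];q=t-E0
    if not quiet:
        print("t",round(o["clock"],2),"tip bf",(1e3*np.array([q@bx,q@by,q[2]])).round(1),"alpha",np.degrees(np.arctan2(M[:,2]@bx,-M[2,2])).round(2),"F bf",np.array([f@bx,f@by,f[2]]).round(1),"grip",o["grip_width"].round(4),"q",o["joints"].round(2))
    return p,M
def goto(r,tipbf,al):
    p,M=st(r);t=np.array(tipbf)/1e3;T=Rt(al)
    P=E0+bx*t[0]+by*t[1]+ez*t[2]-T@TV
    print(" shift",(M.T@(P-p)/.12).round(3)," twist",(Ro.from_matrix(M.T@T).as_rotvec()/np.radians(120)).round(4))
E
python3 - <<'E'
from bench import r
from h import *
goto(r,[-140,4,30],40)
p,M=st(r,1)
s=r.grab_frame("side");big(s,"side4z",300,120,420,220,6)
print((proj(s,[p+M@TV])-[300,120])*6)
s=r.grab_frame("top");big(s,"top4z",250,110,350,185,8);print((proj(s,[p+M@TV])-[250,110])*8)
E
```

```text
Traceback (most recent call last):
  File "h.py", line 38, in goto
    p,M=st(r);t=np.array(tipbf)/1e3;T=Rt(al)
        ~~^^^
  File "h.py", line 35, in st
    print("t",round(o["clock"],2),"tip bf",(1e3*np.array([q@bx,q@by,q[2]])).round(1),"alpha",np.degrees(np.arctan2(M[:,2]@bx,-M[2,2])).round(2),"F bf",np.array([f@bx,f@by,f[2]]).round(1),"grip",o["grip_width"].round(4),"q",o["joints"].round(2))
                                                                                                                                                                                                  ^^^^^^^^^^^^^^^^^^^^^
AttributeError: 'float' object has no attribute 'round'
```

```bash
sed -i 's/o\["grip_width"\].round(4)/round(o["grip_width"],4)/' h.py
python3 - <<'E'
from bench import r
from h import *
goto(r,[-140,4,30],40)
p,M=st(r,1)
s=r.grab_frame("side");big(s,"side4z",300,120,420,220,6)
print((proj(s,[p+M@TV,p+M@(TV*[-1,1,1])])-[300,120])*6)
s=r.grab_frame("top");big(s,"top4z",250,110,350,185,8);print((proj(s,[p+M@TV])-[250,110])*8)
E
```

```text
t 4.4 tip bf [-149.9    8.8   92.3] alpha 39.85 F bf [-0.   0.3  0.5] grip 0.0856 q [-0.48  0.72  0.14  1.65  0.53  1.21 -2.4 ]
 shift [-0.272  0.044  0.451]  twist [ 0.0028  0.0012 -0.0059]
[[368.1558173  201.41575924]
 [394.38356459  73.25299842]]
[[229.76551022 322.09970295]]
```

View pics/side4z.png

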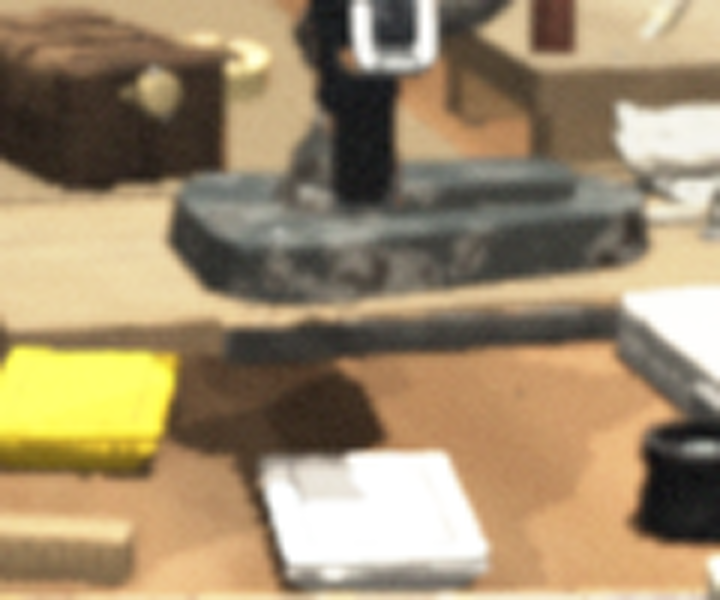

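View pics/top4z.png

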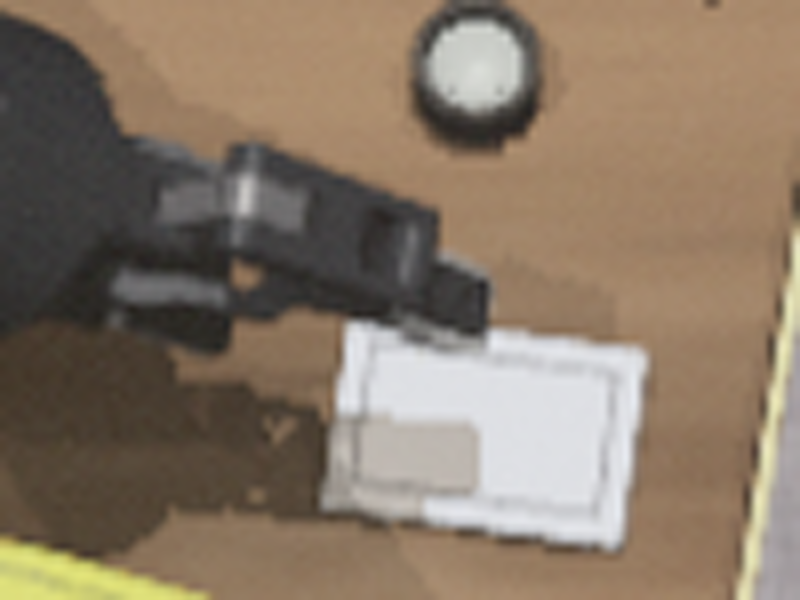

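Call:
apply_moves(dp=[[-0.14,0.02,0.15],[-0.13,0.02,0.15],[0,0,0.15],[0,0,0]], twist=[[0,0,-0.003],[0,0,-0.003],[0,0,0],[0,0,0]], jaw=[0,0,0,0])

```text
clock: 4.9
tcp_pos: [0.6404, 0.0953, 0.1788]
orientation: [1.656, -1.937, 0.595]
contact_force: [-0.5, -1.0, -0.3]
grip_width: 0.0856
```

```bash
python3 - <<'E'
from bench import r
from h import *
goto(r,[-142,4,10],40)
# lid path
prof=np.array([[-36,0],[36,0],[44,11],[44,16],[-44,16],[-44,11]],float)
c=np.array([-39.6,6.])
for th in range(0,125,10):
    a=np.radians(th);Q=np.array([[np.cos(a),np.sin(a)],[-np.sin(a),np.cos(a)]])
    P=prof@Q.T;dz=-P[:,1].min();P[:,1]+=dz
    # max x below z=18
    xs=[]
    for i in range(6):
        for s in np.linspace(0,1,400):
            q=P[i]*(1-s)+P[i-1]*s
            if q[1]<=18:xs.append(q[0])
    dx=-80-max(xs)
    cc=Q@c+[dx,dz];com=Q@np.array([0,8.])+[dx,dz]
    print(th,cc.round(1),"com",com.round(1))
E
```

```text
t 4.9 tip bf [-140.3    4.1   28.4] alpha 39.73 F bf [ 1.1 -0.3 -0.3] grip 0.0856 q [-0.47  0.8   0.14  1.68  0.55  1.11 -2.45]
 shift [-0.115  0.007  0.108]  twist [ 0.0023  0.0022 -0.0003]
0 [-163.6    6. ] com [-124.    8.]
10 [-164.1   19. ] com [-124.7   14.1]
20 [-162.    31.5] com [-124.1   19.8]
30 [-157.4   43. ] com [-122.1   24.9]
40 [-150.5   53.2] com [-118.8   29.3]
50 [-141.4   61.8] com [-114.4   32.7]
60 [-130.5   69.9] com [-108.9   36.6]
70 [-118.    76.8] com [-102.6   40.3]
80 [-104.4   81.5] com [-95.5  42.8]
90 [-90.   83.6] com [-88.  44.]
100 [-78.5  84.1] com [-83.4  44.7]
110 [-67.3  82. ] com [-79.   44.1]
120 [-57.2  77.4] com [-75.3  42.1]
```

Call:
apply_moves(dp=[[-0.045,0,0.05],[-0.045,0,0.05],[0,0,0]], twist=[[0,0,0],[0,0,0],[0,0,0]], jaw=[0,0,0])

```text
clock: 5.2
tcp_pos: [0.6411, 0.0972, 0.1626]
orientation: [1.658, -1.939, 0.595]
contact_force: [0.0, -0.3, 0.4]
grip_width: 0.0854
```

```bash
python3 - <<'E'
from bench import r
from h import *
goto(r,[-140,4,6],40)
s=r.grab_frame("side");big(s,"side5z",300,120,420,220,6)
s=r.grab_frame("top");big(s,"top5z",250,110,350,185,8)
E
```

```text
t 5.2 tip bf [-142.6    4.8   12.1] alpha 39.62 F bf [0.3 0.1 0.4] grip 0.0854 q [-0.47  0.83  0.14  1.68  0.55  1.09 -2.46]
 shift [-0.025  0.011  0.051]  twist [ 0.0017  0.0032 -0.0006]
```

View pics/side5z.png

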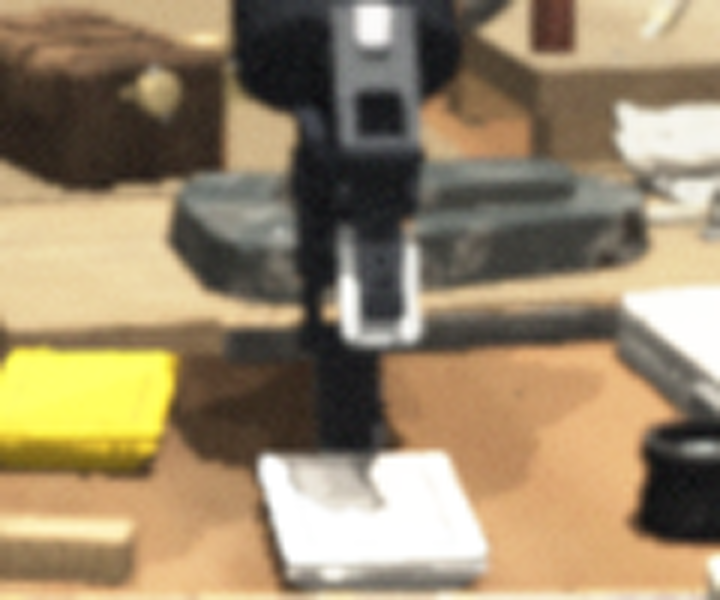

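Call:
apply_moves(dp=[[-0.014,0,0.016],[-0.014,0,0.016],[0,0,0]], twist=[[0,0,0],[0,0,0],[0,0,0]], jaw=[0,0,0])

```text
clock: 5.6
tcp_pos: [0.6421, 0.0978, 0.1593]
orientation: [1.658, -1.941, 0.597]
contact_force: [-0.5, 0.3, -0.4]
grip_width: 0.0851
```

```bash
python3 - <<'E'
from bench import r
from h import *
goto(r,[-120,4,6],40)
E
```

```text
t 5.6 tip bf [-143.5    6.2    8.7] alpha 39.55 F bf [-0.2 -0.6 -0.4] grip 0.0851 q [-0.47  0.83  0.14  1.68  0.55  1.08 -2.47]
 shift [0.126 0.018 0.139]  twist [ 0.0004  0.0038 -0.0014]
```

Call:
apply_moves(dp=[[-0.014,0.01,0.02],[0.02,0.01,0.05],[0.06,0,0.05],[0.064,0,0.054],[0,0,0]], twist=[[0,0.002,0],[0,0.002,0],[0,0,0],[0,0,0],[0,0,0]], jaw=[0,0,0,0,0])

```text
clock: 6.1
tcp_pos: [0.6373, 0.0762, 0.155]
orientation: [1.662, -1.939, 0.607]
contact_force: [1.2, -0.7, 0.3]
grip_width: 0.0852
```

```bash
python3 - <<'E'
from bench import r
from h import *
goto(r,[-100,4,6],40)
s=r.grab_frame("top");big(s,"top6z",250,110,350,185,8)
E
```

```text
t 6.1 tip bf [-121.     5.8    4.6] alpha 39.68 F bf [0.5 1.3 0.3] grip 0.0852 q [-0.46  0.83  0.15  1.71  0.58  1.04 -2.47]
 shift [0.135 0.006 0.101]  twist [-0.0031  0.0027 -0.0012]
```

View pics/top6z.png

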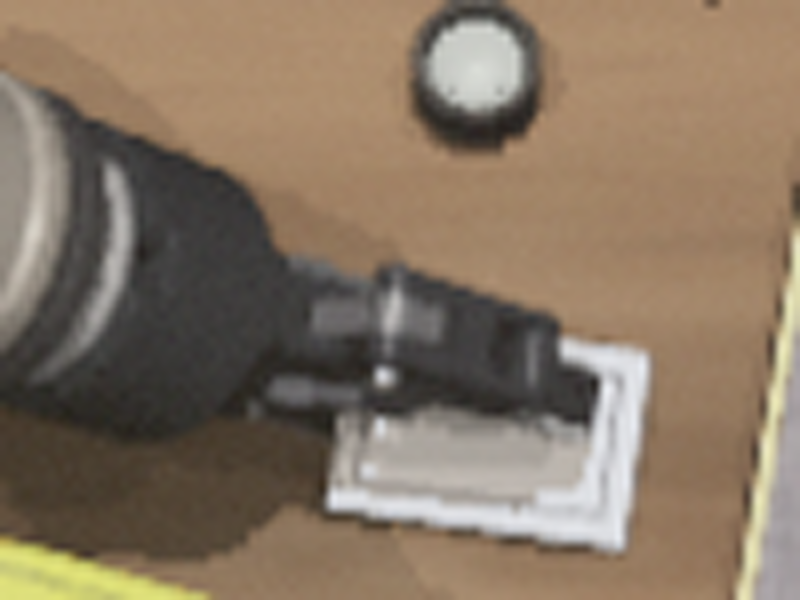

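Call:
apply_moves(dp=[[0.045,0,0.027],[0.04,0,0.032],[0.04,0,0.032],[0.04,0,0.032],[0,0,0]], twist=[[-0.002,0.001,0],[-0.001,0.001,0],[0,0,0],[0,0,0],[0,0,0]], jaw=[0,0,0,0,0])

```text
clock: 6.65
tcp_pos: [0.6324, 0.0499, 0.155]
orientation: [1.654, -1.934, 0.601]
contact_force: [-0.0, 0.5, 0.2]
grip_width: 0.0854
```

```bash
python3 - <<'E'
from bench import r
from h import *
goto(r,[-84,4,6],40)
s=r.grab_frame("top");big(s,"top7z",280,125,380,200,8)
s=r.grab_frame("side");big(s,"side7z",300,150,420,250,6)
E
```

```text
t 6.65 tip bf [-93.6   3.5   5. ] alpha 39.98 F bf [-0.5 -0.1  0.2] grip 0.0854 q [-0.43  0.82  0.16  1.74  0.59  1.02 -2.45]
 shift [ 0.066 -0.001  0.045]  twist [ 0.0012  0.0002 -0.0006]
```

View pics/top7z.png

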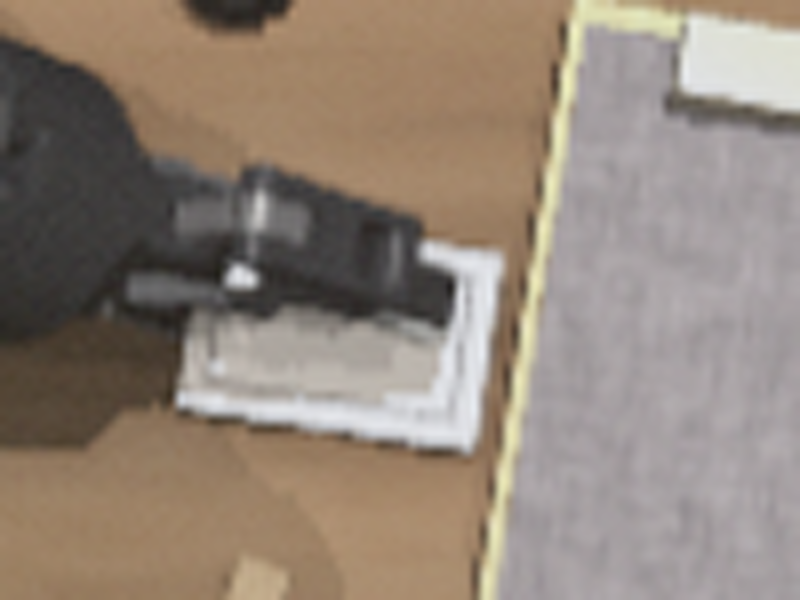

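View pics/side7z.png

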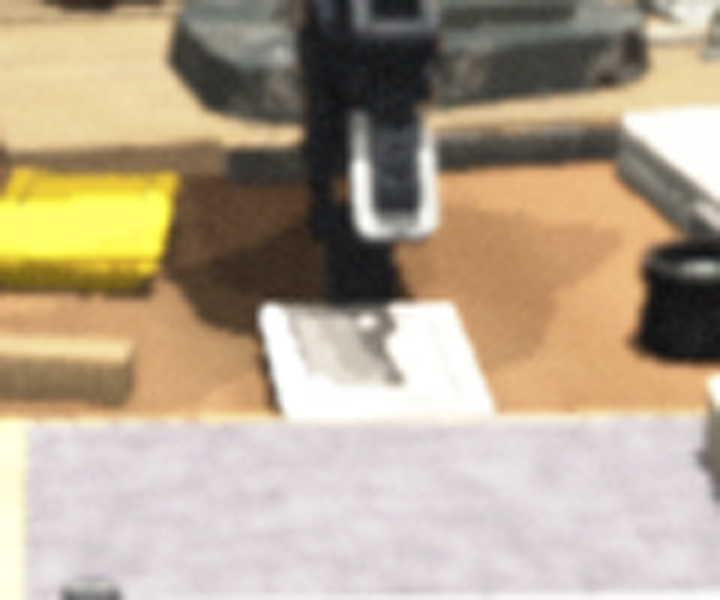

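Call:
apply_moves(dp=[[0.034,0,0.026],[0.034,0,0.026],[0.02,0,0.016],[0,0,0]], twist=[[0,0,0],[0,0,0],[0,0,0],[0,0,0]], jaw=[0,0,0,0])

```text
clock: 7.15
tcp_pos: [0.6316, 0.0411, 0.1556]
orientation: [1.666, -1.938, 0.6]
contact_force: [-0.4, -0.0, 0.2]
grip_width: 0.0855
```

```bash
python3 - <<'E'
from bench import r
from h import *
goto(r,[-82,4,8],40)
s=r.grab_frame("top");big(s,"top8z",280,125,380,200,8)
E
```

```text
t 7.15 tip bf [-86.1   4.9   4.9] alpha 39.48 F bf [ 0.1 -0.4  0.2] grip 0.0855 q [-0.42  0.81  0.16  1.75  0.6   1.   -2.44]
 shift [ 0.03   0.004 -0.001]  twist [-0.0017  0.0043  0.0008]
```

View pics/top8z.png

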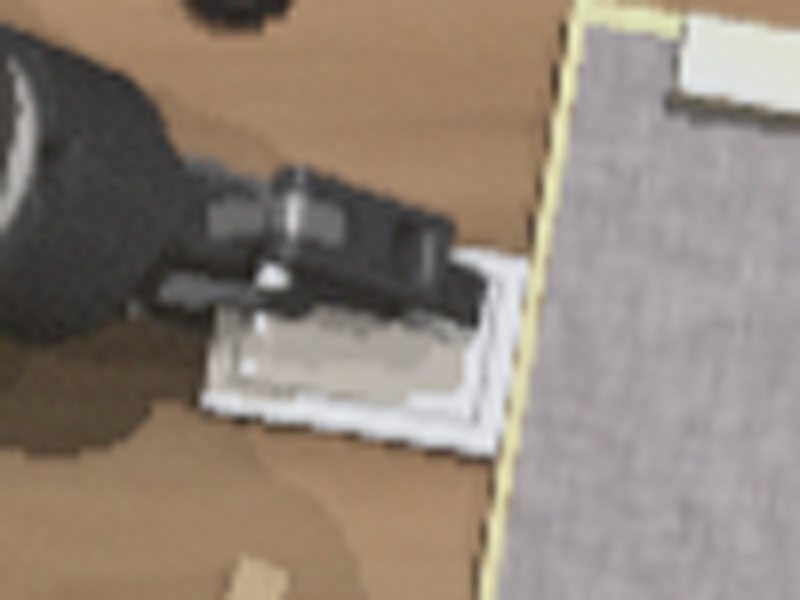

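Call:
apply_moves(dp=[[0.026,0,0.021],[0.026,0,0.015],[0.031,0,-0.01],[0.031,0,-0.017],[0,0,0]], twist=[[0,0.002,0],[0,0.002,0],[0,0,0],[0,0,0],[0,0,0]], jaw=[0,0,0,0,0])

```text
clock: 7.7
tcp_pos: [0.6308, 0.0398, 0.1623]
orientation: [1.683, -1.938, 0.599]
contact_force: [-0.1, 1.3, -0.9]
grip_width: 0.0856
```

```bash
python3 - <<'E'
from bench import r
from h import *
goto(r,[-82,4,19],40)
s=r.grab_frame("top");big(s,"top9z",280,125,380,200,8)
s=r.grab_frame("side");big(s,"side9z",300,150,420,250,6)
E
```

```text
t 7.7 tip bf [-86.1   5.4  11.1] alpha 38.95 F bf [-1.3 -0.3 -0.9] grip 0.0856 q [-0.42  0.8   0.16  1.75  0.6   1.   -2.43]
 shift [ 0.043 -0.001 -0.037]  twist [-0.0057  0.0087  0.0041]
```

View pics/top9z.png

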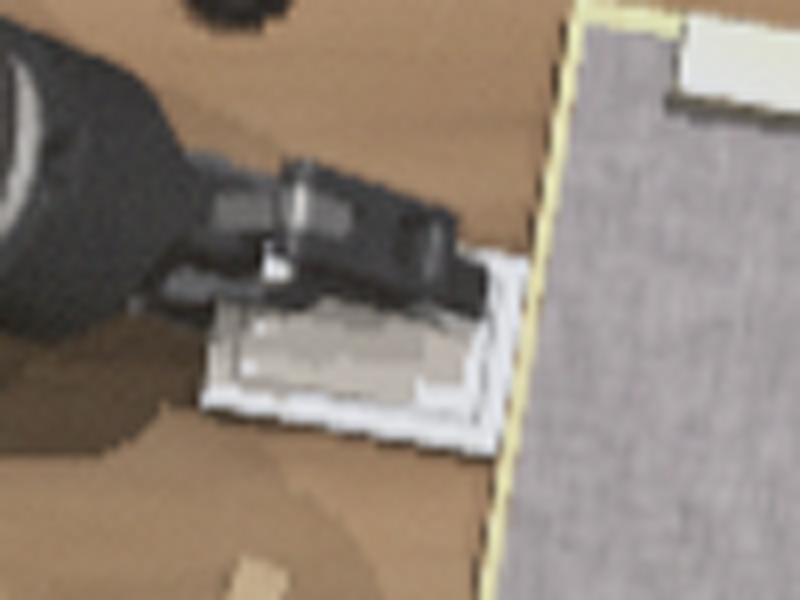

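View pics/side9z.png

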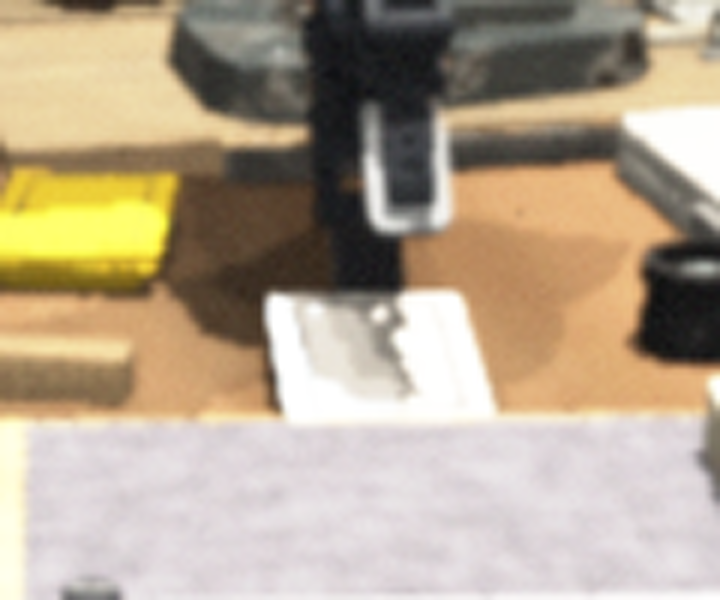

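Call:
apply_moves(dp=[[0.031,0,-0.017],[0.031,0,-0.017],[0.031,0,-0.017],[0.031,0,-0.017],[0,0,0]], twist=[[-0.002,0.004,0.001],[-0.002,0.003,0.001],[0,0.002,0.001],[0,0,0],[0,0,0]], jaw=[0,0,0,0,0])

```text
clock: 8.3
tcp_pos: [0.6314, 0.0402, 0.1774]
orientation: [1.674, -1.936, 0.604]
contact_force: [-0.2, 2.7, -0.7]
grip_width: 0.0853
```

```bash
python3 - <<'E'
from bench import r
from h import *
goto(r,[-82,4,31],40)
s=r.grab_frame("side");big(s,"side10z",300,150,420,250,6)
E
```

```text
t 8.3 tip bf [-85.4   5.8  26.6] alpha 39.36 F bf [-2.6 -0.6 -0.7] grip 0.0853 q [-0.42  0.78  0.16  1.75  0.6   1.02 -2.42]
 shift [ 0.03   0.004 -0.014]  twist [-0.0048  0.0053  0.0026]
```

View pics/side10z.png

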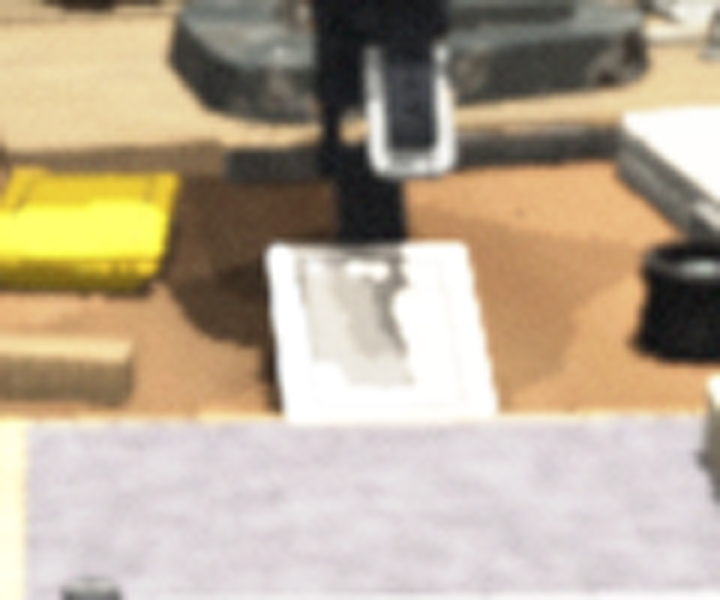

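Call:
apply_moves(dp=[[0.042,0.002,-0.021],[0.045,0.002,-0.019],[0.048,0.002,-0.016],[0.051,0.002,-0.013],[0,0,0]], twist=[[-0.002,0.003,0.001],[-0.002,0.002,0.001],[-0.001,0.002,0.001],[0,0,0],[0,0,0]], jaw=[0,0,0,0,0])

```text
clock: 8.85
tcp_pos: [0.6309, 0.035, 0.1983]
orientation: [1.668, -1.936, 0.605]
contact_force: [0.6, 0.0, -0.5]
grip_width: 0.0853
```

```bash
python3 - <<'E'
from bench import r
from h import *
goto(r,[-72,4,53],40)
s=r.grab_frame("side");big(s,"side11z",300,130,420,230,6)
E
```

```text
t 8.85 tip bf [-79.6   5.9  47.8] alpha 39.58 F bf [-0.1  0.6 -0.5] grip 0.0853 q [-0.42  0.74  0.17  1.75  0.6   1.05 -2.4 ]
 shift [0.067 0.006 0.005]  twist [-0.0038  0.0035  0.001 ]
```

View pics/side11z.png

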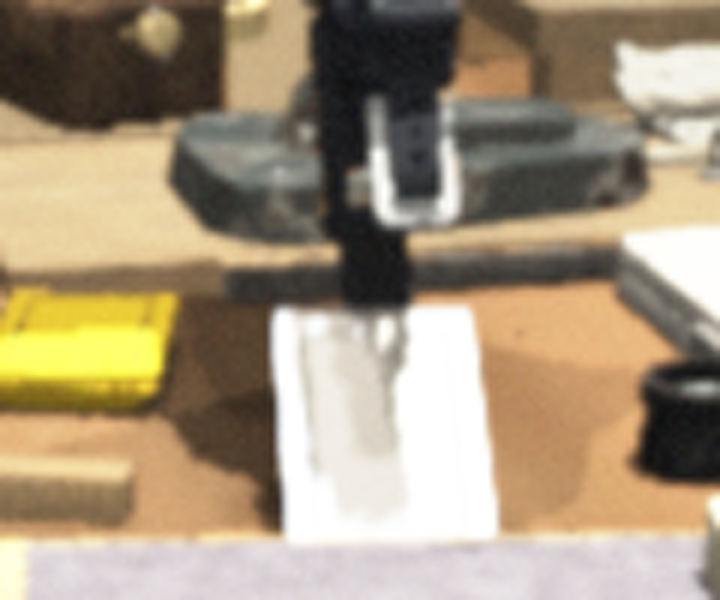

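Call:
apply_moves(dp=[[0.045,0.002,0.02],[0.051,0.002,0.008],[0.051,0.002,0.005],[0,0,0]], twist=[[-0.002,0.002,0.001],[-0.002,0.002,0.001],[-0.001,0.002,0.001],[0,0,0]], jaw=[0,0,0,0])

```text
clock: 9.3
tcp_pos: [0.6306, 0.0277, 0.2078]
orientation: [1.666, -1.939, 0.606]
contact_force: [-0.6, 2.0, 1.8]
grip_width: 0.0854
```

```bash
python3 - <<'E'
from bench import r
from h import *
goto(r,[-62,4,61],40)
s=r.grab_frame("side");big(s,"side12z",300,130,420,230,6)
E
```

```text
t 9.3 tip bf [-72.6   6.8  57.2] alpha 39.52 F bf [-1.9 -0.9  1.8] grip 0.0854 q [-0.41  0.73  0.17  1.75  0.6   1.05 -2.39]
 shift [0.077 0.013 0.029]  twist [-0.0039  0.004  -0.0003]
```

View pics/side12z.png

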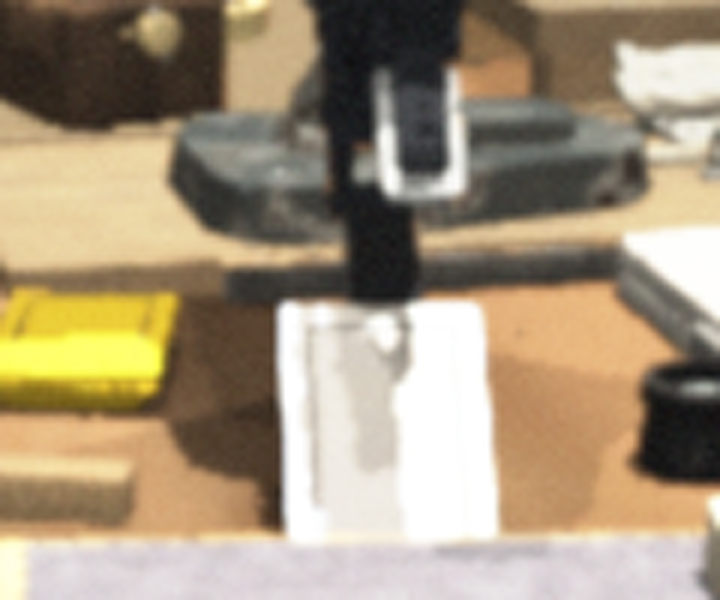

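Call:
apply_moves(dp=[[0.049,0.004,0.02],[0.049,0.004,0.02],[0.049,0.004,0.02],[0.049,0.002,0.02],[0,0,0]], twist=[[-0.002,0.002,0],[-0.002,0.002,0],[-0.001,0.002,0],[0,0,0],[0,0,0]], jaw=[0,0,0,0,0])

```text
clock: 9.85
tcp_pos: [0.6297, 0.0145, 0.219]
orientation: [1.674, -1.938, 0.608]
contact_force: [-1.0, 1.6, 1.3]
grip_width: 0.0852
```

```bash
python3 - <<'E'
from bench import r
from h import *
goto(r,[-42,4,70],40)
s=r.grab_frame("side");big(s,"side13z",300,130,420,230,6)
s=r.grab_frame("top");big(s,"top13z",280,125,380,200,8)
E
```

```text
t 9.85 tip bf [-59.8   8.6  68.2] alpha 39.37 F bf [-1.4 -1.2  1.3] grip 0.0852 q [-0.39  0.71  0.18  1.76  0.61  1.05 -2.37]
 shift [0.109 0.023 0.078]  twist [-0.0063  0.0052  0.0014]
```

View pics/side13z.png

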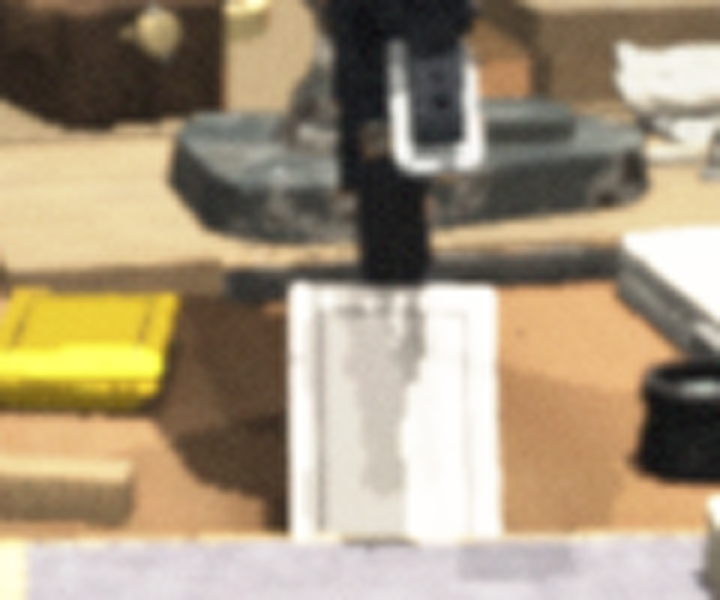

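View pics/top13z.png

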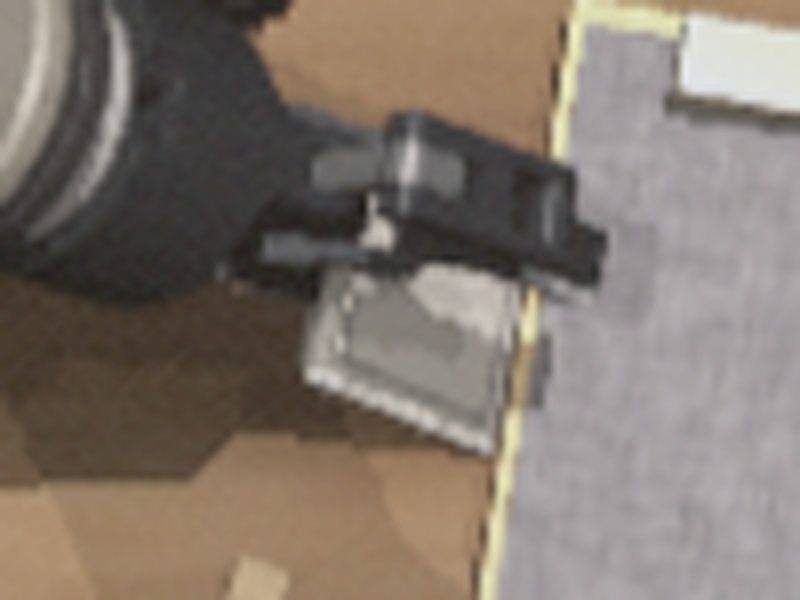

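Call:
apply_moves(dp=[[0.055,0.006,0.019],[0.055,0.006,0.022],[0.055,0.006,0.025],[0.053,0.006,0.028],[0,0,0]], twist=[[-0.002,0.002,0],[-0.002,0.002,0],[-0.002,0.002,0],[0,0,0],[0,0,0]], jaw=[0,0,0,0,0])

```text
clock: 10.45
tcp_pos: [0.6257, -0.0089, 0.2316]
orientation: [1.664, -1.93, 0.611]
contact_force: [-1.5, 1.9, 2.4]
grip_width: 0.0855
```

```bash
python3 - <<'E'
from bench import r
from h import *
goto(r,[-24,4,80],40)
s=r.grab_frame("side");big(s,"side14z",300,130,420,230,6)
s=r.grab_frame("top");big(s,"top14z",280,125,380,200,8)
E
```

```text
t 10.45 tip bf [-34.3   7.5  81.6] alpha 40.02 F bf [-1.6 -1.7  2.4] grip 0.0855 q [-0.37  0.68  0.19  1.78  0.62  1.05 -2.34]
 shift [0.058 0.019 0.065]  twist [-0.004  -0.0002  0.0012]
```

View pics/side14z.png

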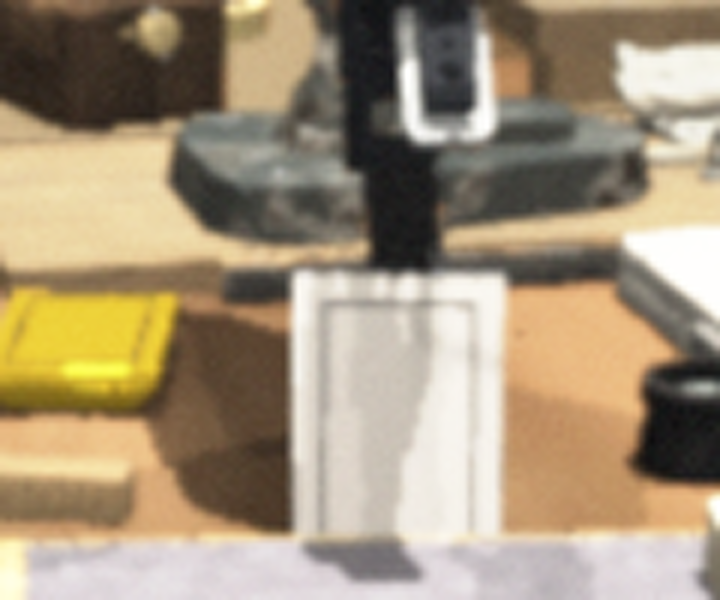

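View pics/top14z.png

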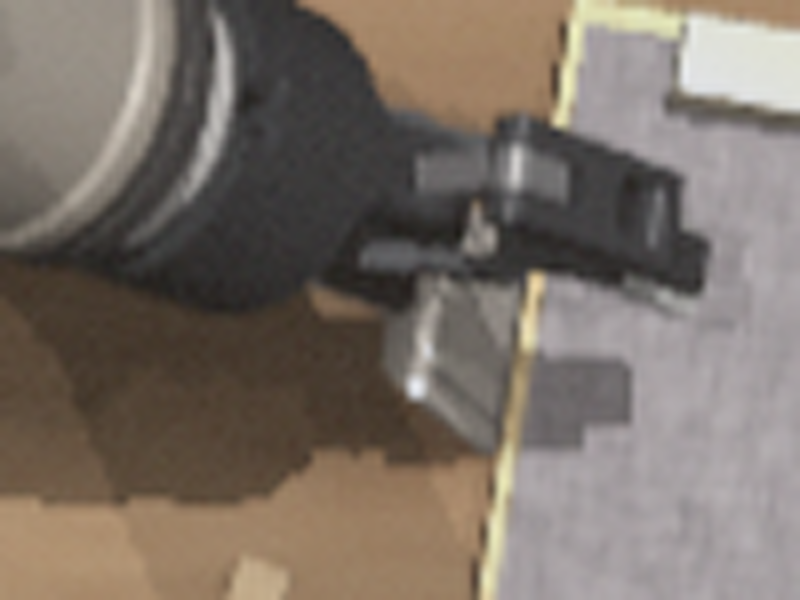

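Call:
apply_moves(dp=[[0.04,0.006,0.044],[0.04,0.006,0.044],[0.04,0.006,0.042],[0,0,0]], twist=[[-0.002,0,0],[-0.002,0,0],[0,0,0],[0,0,0]], jaw=[0,0,0,0])

```text
clock: 10.95
tcp_pos: [0.6221, -0.0328, 0.2364]
orientation: [1.647, -1.928, 0.614]
contact_force: [-0.3, -0.0, 0.6]
grip_width: 0.0855
```

```bash
python3 - <<'E'
from bench import r
from h import *
goto(r,[-10,4,80],40)
s=r.grab_frame("side");big(s,"side15z",300,130,420,230,6)
s=r.grab_frame("top");big(s,"top15z",280,125,380,200,8)
E
```

```text
t 10.95 tip bf [-8.4  6.7 87.2] alpha 40.7 F bf [ 0.1 -0.3  0.6] grip 0.0855 q [-0.35  0.67  0.21  1.79  0.64  1.04 -2.33]
 shift [-0.033  0.02   0.041]  twist [-0.0006 -0.0058 -0.0017]
```

View pics/side15z.png

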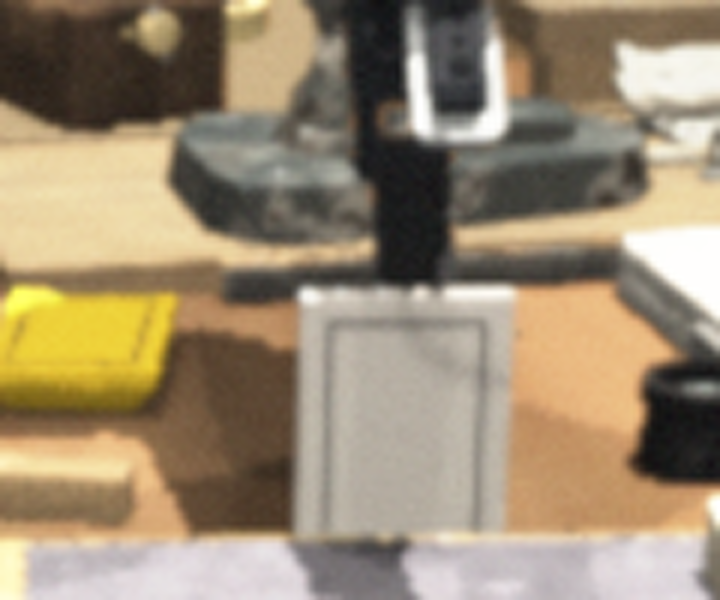

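View pics/top15z.png

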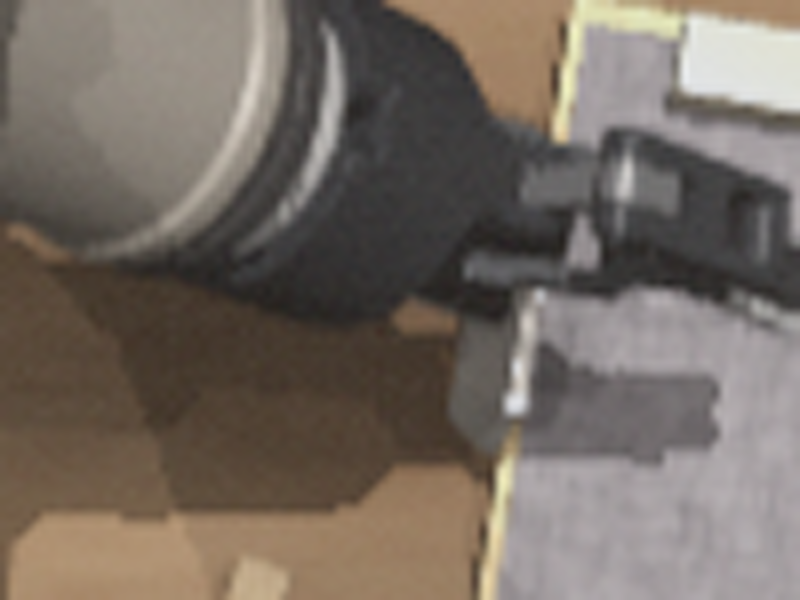

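Call:
apply_moves(dp=[[-0.004,0.006,0.042],[-0.004,0.006,0.042],[-0.004,0.006,0.042],[0,0,0]], twist=[[0,-0.002,0],[0,-0.002,0],[0,-0.002,0],[0,0,0]], jaw=[0,0,0,0])

```text
clock: 11.45
tcp_pos: [0.6213, -0.0467, 0.2364]
orientation: [1.633, -1.931, 0.626]
contact_force: [-1.0, -0.9, -1.4]
grip_width: 0.0853
```

```bash
python3 - <<'E'
from bench import r
from h import *
goto(r,[-5,4,75],40)
s=r.grab_frame("side");big(s,"side16z",300,130,420,230,6)
s=r.grab_frame("top");big(s,"top16z",280,125,380,200,8)
E
```

```text
t 11.45 tip bf [ 6.8  8.6 87.9] alpha 41.21 F bf [ 1.1 -0.8 -1.4] grip 0.0853 q [-0.34  0.67  0.22  1.8   0.65  1.03 -2.33]
 shift [-0.117  0.033  0.024]  twist [-0.001  -0.0101 -0.0067]
```

View pics/side16z.png

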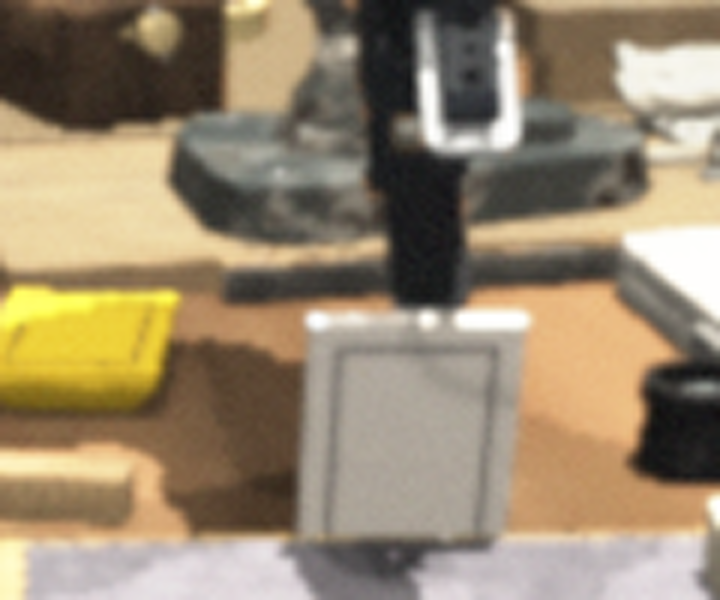

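View pics/top16z.png

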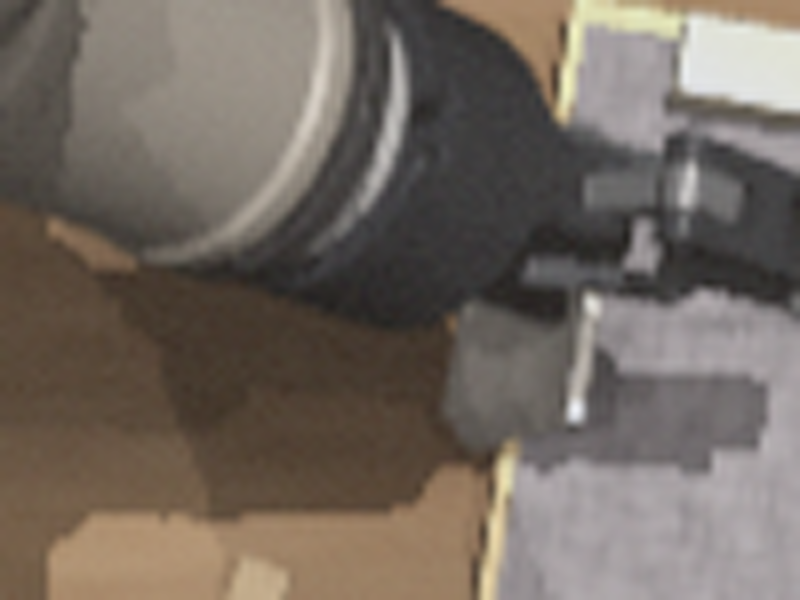

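Call:
apply_moves(dp=[[0.046,0.006,0.049],[0.046,0.006,0.049],[0.046,0.006,0.049],[0,0,0]], twist=[[0,-0.003,-0.002],[0,-0.003,-0.002],[0,-0.003,-0.002],[0,0,0]], jaw=[0,0,0,0])

```text
clock: 11.95
tcp_pos: [0.6146, -0.0707, 0.2304]
orientation: [1.659, -1.928, 0.603]
contact_force: [0.1, 0.2, 1.0]
grip_width: 0.0849
```

```bash
python3 - <<'E'
from bench import r
from h import *
goto(r,[-5,4,75],40)
s=r.grab_frame("side");big(s,"side17z",290,130,410,230,6)
s=r.grab_frame("top");big(s,"top17z",300,125,400,200,8)
E
```

```text
t 11.95 tip bf [28.6  4.7 80.5] alpha 40.08 F bf [-0.2  0.   1. ] grip 0.0849 q [-0.3   0.67  0.22  1.82  0.66  0.99 -2.3 ]
 shift [-0.242  0.005 -0.145]  twist [-0.0002 -0.0007  0.0017]
```

View pics/side17z.png

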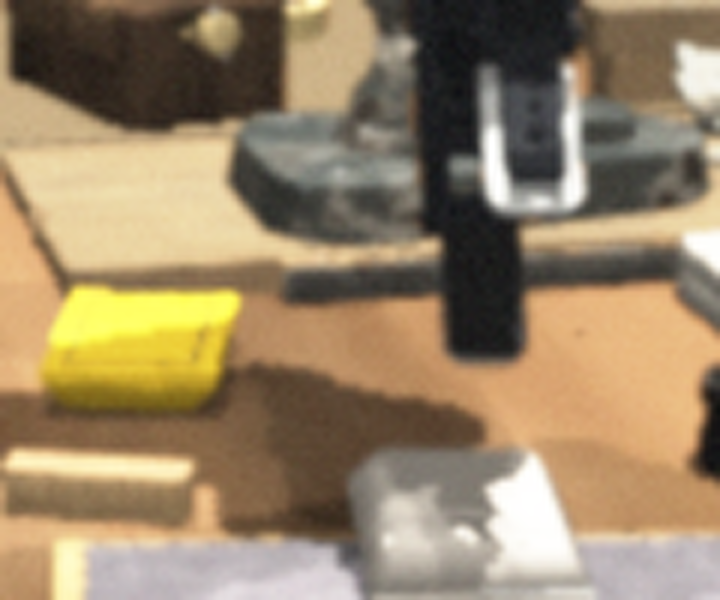

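View pics/top17z.png

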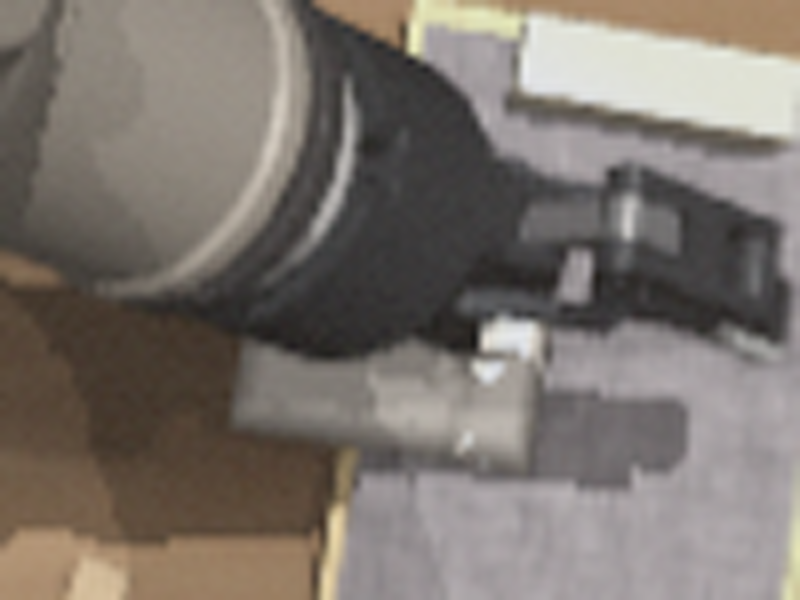

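Call:
apply_moves(dp=[[0.1,0,-0.12],[-0.15,0,-0.2],[-0.25,0,-0.2],[-0.25,0,-0.2],[0,0,0]], twist=[[0,0,0],[0,-0.02,0],[0,-0.05,0],[0,-0.05,0],[0,0,0]], jaw=[0,0,0,0,0])

```text
clock: 12.55
tcp_pos: [0.6318, 0.0408, 0.2674]
orientation: [1.817, -2.107, 0.402]
contact_force: [-0.1, 0.7, -0.1]
grip_width: 0.0858
```

```bash
python3 - <<'E'
from bench import r
from h import *
goto(r,[-55,4,60],25)
s=r.grab_frame("side");big(s,"side18z",290,130,410,230,6)
s=r.grab_frame("top");big(s,"top18z",300,125,400,200,8)
E
```

```text
t 12.55 tip bf [-125.5    4.7  104.3] alpha 25.02 F bf [-0.7 -0.3 -0.1] grip 0.0858 q [-0.31  0.6   0.07  1.74  0.43  1.02 -2.23]
 shift [0.377 0.009 0.583]  twist [-0.0008 -0.0002  0.0029]
```

View pics/side18z.png

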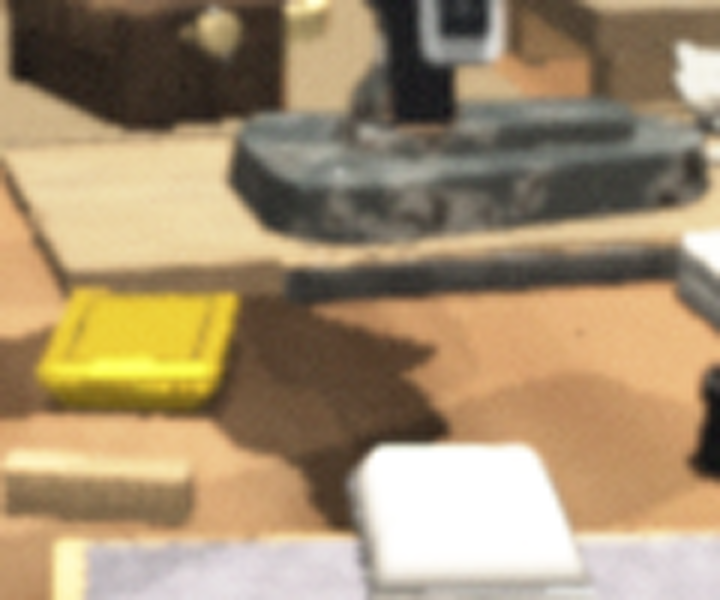

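View pics/top18z.png

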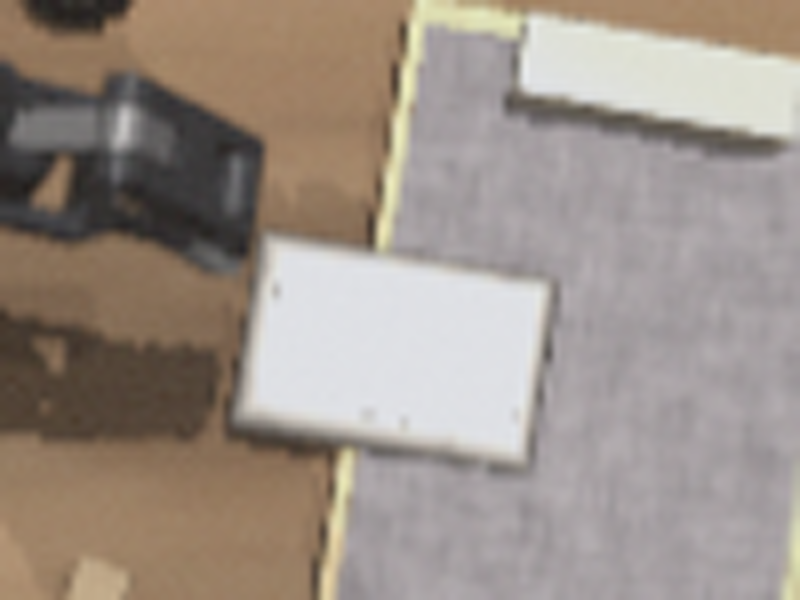

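```bash
cat >> h.py <<'E'
def cloud(f,u0,v0,u1,v1):
    v,u=np.mgrid[v0:v1,u0:u1];u=u.ravel();v=v.ravel()
    n=cv2.undistortPoints(np.c_[u,v].astype(float).reshape(-1,1,2),f["intrinsics"],f["dist_coeffs"]).reshape(-1,2)
    z=f["z_map"][v,u];X=(np.c_[n,np.ones(len(n))]*z[:,None]-f["t"])@f["R"]-E0
    return u,v,np.c_[X@bx,X@by,X[:,2]]*1e3,f["color"][v,u]
def lid(f,u0=322,v0=148,u1=385,v1=190):
    hsv=cv2.cvtColor(f["color"],cv2.COLOR_RGB2HSV)
    m=((hsv[...,2]>190)&(hsv[...,1]<40)).astype(np.uint8);k=np.zeros_like(m);k[v0:v1,u0:u1]=1;m*=k
    c=max(cv2.findContours(m,0,1)[0],key=cv2.contourArea);b=cv2.boxPoints(cv2.minAreaRect(c))
    P=cast(f,b,.030)-E0;P=np.c_[P@bx,P@by]*1e3;print("lid box bf(z30)",P.round(1).tolist(),"centre",P.mean(0).round(1))
    u,v,X,_=cloud(f,u0,v0,u1,v1);mm=m[v,u]>0
    A=np.c_[X[mm,:2],np.ones(mm.sum())];s=np.linalg.lstsq(A,X[mm,2],rcond=None)[0];print(" plane slopes deg",np.degrees(s[:2]).round(1),"z med",np.median(X[mm,2]).round(1))
E
python3 - <<'E'
from bench import r
from h import *
f=r.grab_frame("top");lid(f)
E
```

```text
lid box bf(z30) [[-32.7, -21.2], [-31.8, 30.1], [49.6, 28.8], [48.3, -22.5]] centre [8.3 3.8]
 plane slopes deg [ -16.6 -116.8] z med 34.5
```

Call:
apply_moves(dp=[[0.12,0.003,0.18],[0.12,0.003,0.18],[0.11,0.003,0.17],[0,0,0],[-0.05,0,0.1],[-0.05,0,0.1],[0,0,0]], twist=[[0,0,0.001],[0,0,0.001],[0,0,0.001],[0,0,0],[0,0,0],[0,0,0],[0,0,0]], jaw=[0,0,0,0,0,0,0])

```text
clock: 13.4
tcp_pos: [0.6177, -0.0364, 0.1983]
orientation: [1.788, -2.108, 0.412]
contact_force: [-0.8, 0.2, 0.2]
grip_width: 0.0855
```

```bash
python3 - <<'E'
from bench import r
from h import *
goto(r,[-45,4,22],25)
s=r.grab_frame("side");big(s,"side19z",290,130,410,230,6)
E
```

```text
t 13.4 tip bf [-44.1   2.   35.8] alpha 26.08 F bf [-0.  -0.8  0.2] grip 0.0855 q [-0.23  0.68  0.12  1.82  0.49  0.85 -2.23]
 shift [-0.032 -0.012  0.107]  twist [ 0.0029 -0.009  -0.0042]
```

View pics/side19z.png

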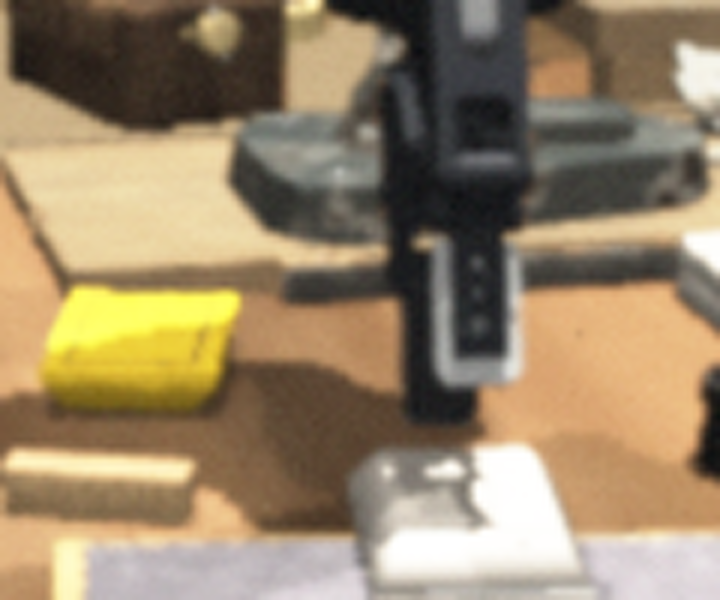

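Call:
apply_moves(dp=[[-0.025,-0.013,0.055],[-0.025,-0.013,0.055],[0,0,0]], twist=[[0.001,-0.004,-0.002],[0.001,-0.004,-0.002],[0,0,0]], jaw=[0,0,0])

```text
clock: 13.75
tcp_pos: [0.6221, -0.0352, 0.1838]
orientation: [1.814, -2.111, 0.402]
contact_force: [0.3, -0.8, 0.1]
grip_width: 0.0855
```

```bash
python3 - <<'E'
from bench import r
from h import *
goto(r,[-30,5,22],25)
E
```

```text
t 13.75 tip bf [-49.1   7.   20.8] alpha 24.97 F bf [0.7 0.4 0.1] grip 0.0855 q [-0.22  0.7   0.11  1.81  0.48  0.82 -2.22]
 shift [0.148 0.015 0.058]  twist [-0.0008  0.0002  0.0011]
```

Call:
apply_moves(dp=[[0.05,0.005,0.018],[0.045,0.005,0.02],[0.045,0.003,0.021],[0.045,0.002,0.021],[0.045,0,0.021],[0,0,0]], twist=[[0,0,0],[0,0,0],[0,0,0],[0,0,0],[0,0,0],[0,0,0]], jaw=[0,0,0,0,0,0])

```text
clock: 14.35
tcp_pos: [0.6154, -0.068, 0.1854]
orientation: [1.813, -2.113, 0.404]
contact_force: [0.1, 0.7, -0.2]
grip_width: 0.0854
```

```bash
python3 - <<'E'
from bench import r
from h import *
goto(r,[0,5,22.5],25)
s=r.grab_frame("side");big(s,"side20z",290,130,410,230,6)
s=r.grab_frame("top");big(s,"top20z",300,125,400,200,8)
E
```

```text
t 14.35 tip bf [-15.7   5.5  22.3] alpha 24.96 F bf [-0.7  0.  -0.2] grip 0.0854 q [-0.18  0.69  0.12  1.83  0.5   0.79 -2.19]
 shift [0.119 0.002 0.054]  twist [-0.0012  0.0003  0.0004]
```

View pics/top20z.png

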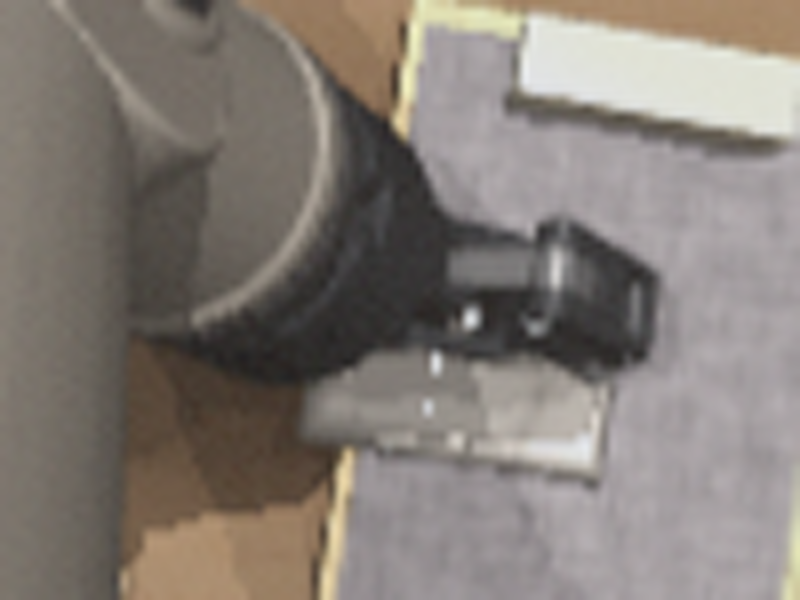

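View pics/side20z.png

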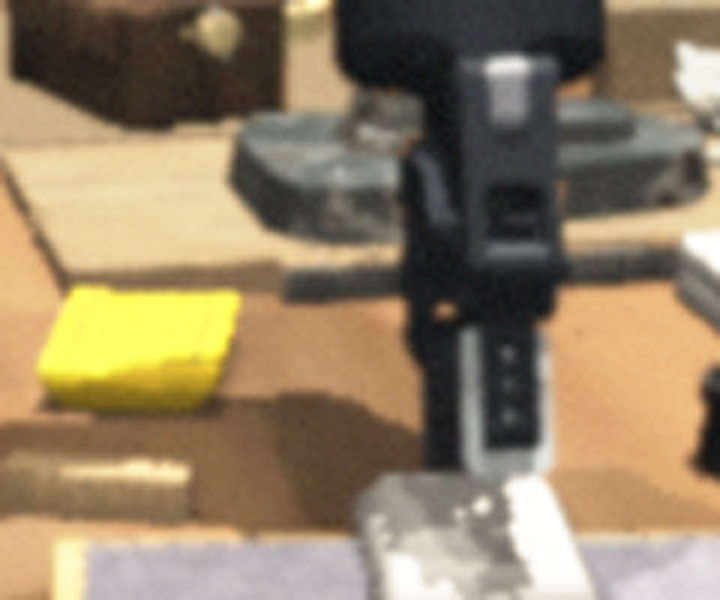

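Call:
apply_moves(dp=[[0.048,0.001,0.014],[0.045,0.001,0.02],[0.045,0.001,0.02],[0.045,0,0.02],[0.045,0,0.02],[0.04,0,0.018],[0,0,0]], twist=[[0,0,0],[0,0,0],[0,0,0],[0,0,0],[0,0,0],[0,0,0],[0,0,0]], jaw=[0,0,0,0,0,0,0])

```text
clock: 15.15
tcp_pos: [0.6099, -0.1035, 0.1868]
orientation: [1.817, -2.112, 0.403]
contact_force: [0.4, 0.6, -0.1]
grip_width: 0.0859
```

```bash
python3 - <<'E'
from bench import r
from h import *
goto(r,[24,5,23],25)
s=r.grab_frame("side");big(s,"side21z",290,150,410,250,6)
s=r.grab_frame("top");big(s,"top21z",320,125,420,200,8)
E
```

```text
t 15.15 tip bf [20.   5.7 23.7] alpha 24.88 F bf [-0.6  0.3 -0.1] grip 0.0859 q [-0.13  0.68  0.13  1.84  0.51  0.76 -2.15]
 shift [0.025 0.001 0.018]  twist [-0.0019  0.001   0.0013]
```

View pics/top21z.png

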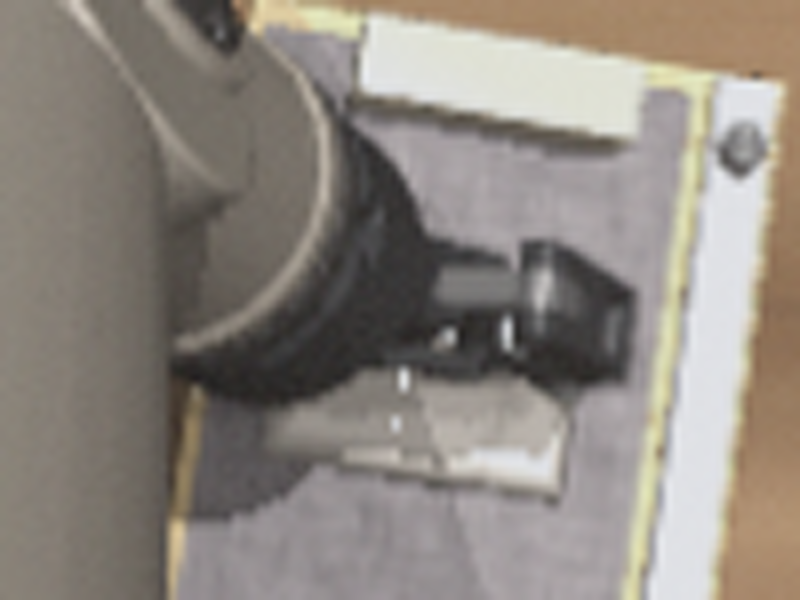

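View pics/side21z.png

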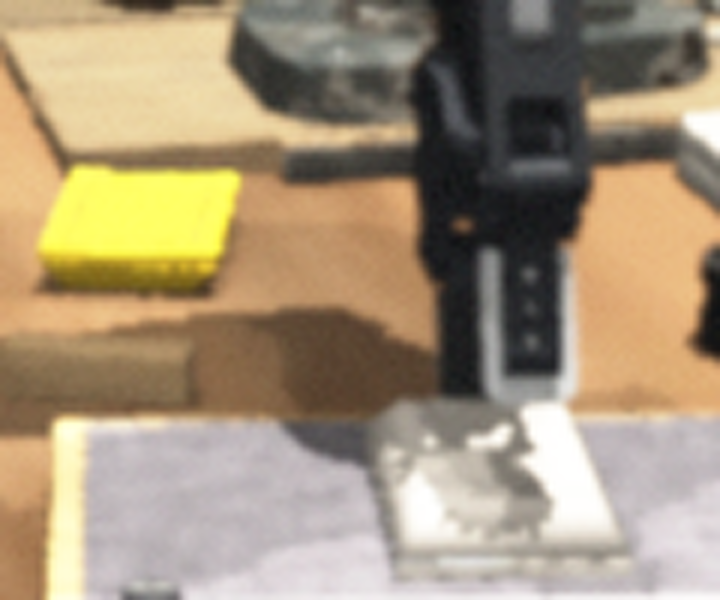

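Call:
apply_moves(dp=[[-0.12,0,-0.06],[-0.2,0,-0.15],[-0.2,0,-0.25],[-0.2,0,-0.3],[-0.1,0,-0.35],[0,0,-0.35],[0,0,-0.2],[0,0,0]], twist=[[0,0,0],[0,0,0],[0,0,0],[0,0,0],[0,0,0],[0,0,0],[0,0,0],[0,0,0]], jaw=[0,0,0,0,0,0,0,0])

```text
clock: 16.05
tcp_pos: [0.6353, 0.0881, 0.3298]
orientation: [1.831, -2.104, 0.397]
contact_force: [0.1, -0.4, 0.3]
grip_width: 0.0855
```

```bash
python3 - <<'E'
from bench import r
from h import *
st(r)
s=r.grab_frame("side");big(s,"side22z",280,150,460,285,4)
s=r.grab_frame("top");big(s,"top22z",230,100,430,240,4);lid(s,340,150,402,195)
E
```

```text
t 16.05 tip bf [-174.1    0.9  166.6] alpha 24.6 F bf [0.4 0.2 0.3] grip 0.0855 q [-0.36  0.54  0.05  1.67  0.39  1.16 -2.22]
lid box bf(z30) [[22.7, -21.6], [23.3, 29.6], [104.9, 29.4], [103.8, -21.8]] centre [63.7  3.9]
 plane slopes deg [-19.4 -67.8] z med 34.3
```

View pics/top22z.png

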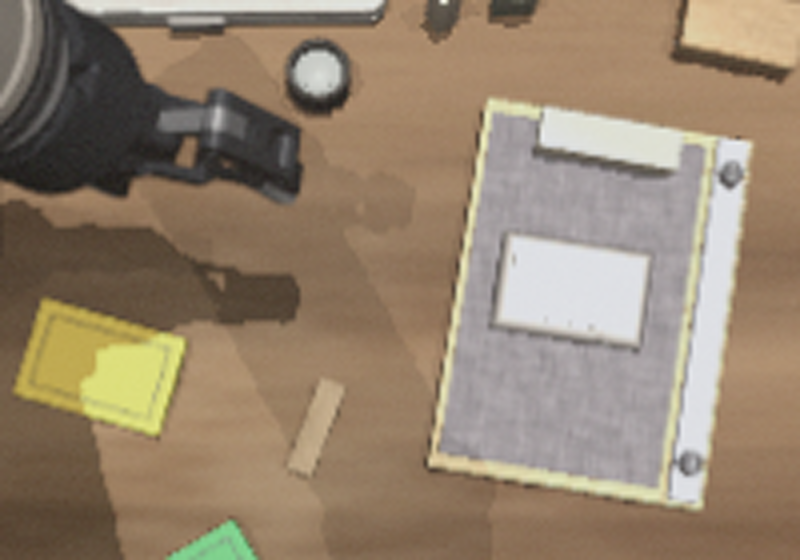

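View pics/side22z.png

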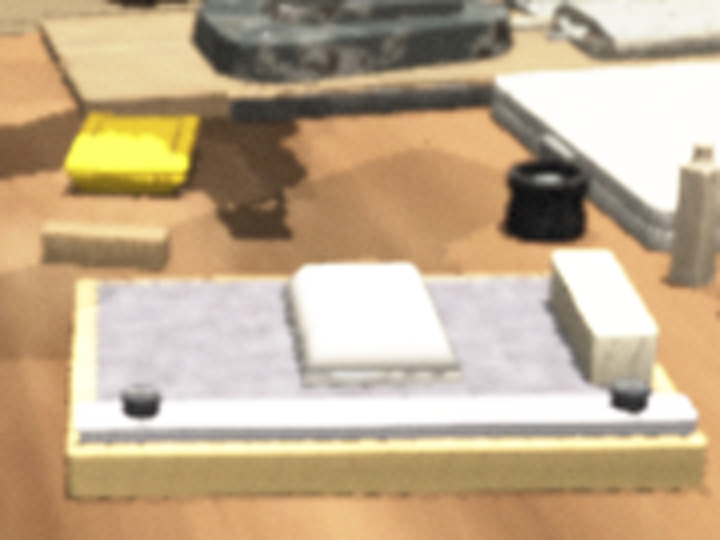

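```bash
python3 - <<'E'
from bench import r
from h import *
f=r.grab_frame("top")
u,v,X,c=cloud(f,360,163,386,182)
m=(X[:,0]>35)&(X[:,0]<90)&(X[:,1]>-12)&(X[:,1]<18)&(abs(X[:,2]-34)<8)
for a in(35,50,65,80):
    k=m&(X[:,0]>=a)&(X[:,0]<a+12);print("x",a,np.median(X[k,2]).round(1),k.sum())
for a in(-12,-2,8):
    k=m&(X[:,1]>=a)&(X[:,1]<a+10);print("y",a,np.median(X[k,2]).round(1),k.sum())
r.hand_in();print(r.get_obs()["clock"])
E
```

```text
x 35 35.1 67
x 50 35.3 69
x 65 34.8 66
x 80 34.9 55
y -12 35.0 101
y -2 35.2 107
y 8 34.9 97
the job is handed in; nothing more can be done
the job is handed in; nothing more can be done
```

The lid is flipped face down, flat and wholly on the sanding board, and the job is handed in (clock about 16 s of the 64 s allowed).

**What I did:** With the gripper open the whole time, I pushed the lid with the tip of one finger until it butted against the board's front edge. I then worked that tip under the near rim and kept pushing and raising until the lid tipped past upright and fell over onto the board. It landed overhanging the front edge by about 36 mm, so I backed off, came in behind it and pushed it on. The lid was never gripped, lifted or carried. The wrist forces I read stayed within about 4 N.

**Last checks, from the pictures:**
- **Position:** the lid runs from about 20 to 108 mm behind the front edge. That leaves about 30 mm to the clamp bar, and it sits about 4 mm off the board's middle line.
- **Flatness:** its upper side reads 34.8 to 35.3 mm high everywhere, against 34 mm expected.
- **Other things:** the hone stick, loupe, blank and the yellow and green look-alikes show at their first-picture positions. The arm was clear of everything.

**One check disagreed:** my first automatic tilt fit gave impossible slopes (-19 and -68 degrees). I put that down to stray depth readings at the lid's edge and repeated it on interior points only, which gave the flat result above.

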